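# Load the vial shaker and change its feed over

### The job

Draw the red-knobbed lock pin out of the shaker's deck and park it in the fork at the shaker's front, collar resting on the prongs; then stand every large vial that is out between the shaker and the switch box (two to four) upright on the deck, lay the orange inner cover on its seat over them and the blue outer lid on its seat over that, each flat and fully down. With the lid on, bring the feed changeover lever from the yellow side to upright (centre off), leave it there for two seconds, then take it fully over to the green side. Leave the small vials, the amber bottle and the timer alone.

Things in the scene. Friction and masses are not known exactly. Their poses are not given: they have to be found in the camera images.
- shaker: Vial shaker, fixed: grey base 170 x 180 mm, two stepped white side walls along its x at +y and -y, front (-x) and back open. Origin: centre of underside, z up. Deck 30 mm up, clear for |y| under 52 mm, with 4 mm high ribs round four pockets. Walls: 118 mm high, outer faces at |y| 86 mm. In the deck's middle a vertical bore, 12 mm wide, 22 mm deep, holds the lock pin at the start.
- fork_slot (a point): Where the parked pin's axis belongs, level with the top (74 mm up) of the steel fork at the shaker's front right; at x -102, y -62 mm of the shaker, axes as the shaker's. The prongs are 6 mm thick, lying along x; the slot between them is 14 mm wide, runs from 14 mm behind this point (+x) to 22 mm before it, and is open at the -x end, with a mouth flaring on to 31 mm before it.
- cover_seat (a point): Where the centre of the inner cover's underside belongs, 88 mm above the bench; axes as the shaker's. The seat is the first step of the walls, |y| from 52 to 67 mm; stops 10 mm high at its ends and the walls leave the cover 4 mm of play each way.
- lid_seat (a point): Where the centre of the outer lid's underside belongs, 112 mm above the bench; axes as the shaker's. The seat is the second step of the walls, |y| from 67 to 80 mm; lips 6 mm high round it leave the lid 4 mm of play each way.
- pin_knob (a point): Lock pin, 89 mm, 60 g: steel shank 10 mm across, 57 mm long, then a collar 20 mm across, 4 mm thick, on top a red ribbed knob 16 mm across, 28 mm high. This point: the knob's centre, 75 mm above the tip, 18 mm above the collar's underside; z up the pin. Starts upright in the deck's bore, tip 22 mm below the deck; parked, its collar rests on the fork, tip 17 mm above the bench.
- cover_grip (a point): Inner cover: orange plate 102 x 126 x 6 mm (x, y, z) with a black bar grip on top, 12 mm thick in x, 46 mm long in y, 16 mm high; 120 g. This point is the bar's centre, 14 mm above the plate's underside. It fits the walls' first step either way round, y across the shaker.
- lid_grip (a point): Outer lid: blue plate 106 x 152 x 6 mm (x, y, z) with an aluminium bar grip on top, 12 mm thick in x, 46 mm long in y, 18 mm high; 180 g. This point is the bar's centre, 15 mm above the plate's underside. It fits the walls' second step, over the inner cover, either way round, y across the shaker.
- changeover (a joint): Lever of the feed changeover: 0 = leaning fully to the box's +y (yellow dot), 0.55 = upright, centre off (white dot), 1.1 = fully to the box's -y (green dot). It has plain friction, about 1 N at the knob, no springs or detents, and stays where it is left; it starts at the yellow side.
- lever_knob (a point): Centre of the red ball, 18 mm across, on the end of the changeover lever, 60 mm from the pivot; the stem is 8 mm thick.
- lever_pivot (a point): Pivot of the changeover lever, 34 mm above the bench, in the middle of the grey switch box (60 x 90 x 40 mm in x, y, z, fixed to the bench); the lever swings about this point's x axis, in its y-z plane. Axes as the box's.
- pocket_0 (a point): Centre of the back left pocket of the deck, on its floor, at x 30, y 22 mm of the shaker, 30 mm above the bench.
- pocket_1 (a point): Centre of the back right pocket of the deck, on its floor, at x 30, y -22 mm of the shaker, 30 mm above the bench.
- pocket_2 (a point): Centre of the front left pocket of the deck, on its floor, at x -30, y 22 mm of the shaker, 30 mm above the bench.
- pocket_3 (a point): Centre of the front right pocket of the deck, on its floor, at x -30, y -22 mm of the shaker, 30 mm above the bench.
- vial_1_mid (a point): Large glass vial with a black screw cap, 24 mm across and 51 mm tall (cap 20 mm across, above 40 mm), 30 g, upright on the bench at the start. This point is its centre, half-way up; z runs up the vial. May be absent.
- vial_2_mid (a point): Large glass vial with a blue screw cap, 24 mm across and 51 mm tall (cap 20 mm across, above 40 mm), 30 g, upright on the bench at the start. This point is its centre, half-way up; z runs up the vial. May be absent.
- vial_3_mid (a point): Large glass vial with a red screw cap, 24 mm across and 51 mm tall (cap 20 mm across, above 40 mm), 30 g, upright on the bench at the start. This point is its centre, half-way up; z runs up the vial. May be absent.
- vial_4_mid (a point): Large glass vial with a white screw cap, 24 mm across and 51 mm tall (cap 20 mm across, above 40 mm), 30 g, upright on the bench at the start. This point is its centre, half-way up; z runs up the vial. May be absent.
- vial_5: Bystander: small glass vial, black cap, 16 mm across, 35 mm tall; origin at the centre of its underside. Leave it alone.
- vial_6: Bystander: small glass vial, green cap, 16 mm across, 35 mm tall; origin at the centre of its underside. Leave it alone.
- bottle_amber: Bystander: amber reagent bottle, black cap, 54 mm across, 105 mm tall; origin at the centre of its underside. Leave it alone.
- timer: Bystander: bench timer, 60 x 62 x 29 mm; origin at the centre of its underside. Leave it alone.

How it is judged:
By the outcome, as a careful person would: the job done as asked, in the order asked, and still so for the second after the job is handed in, with the robot touching nothing.
Of vial_1, vial_2, vial_3, vial_4 only 2 to 4 are there at a start; the rules pass over those that are not, and their reading is None.
At some moment in a run one of cover, lid may be knocked a few centimetres aside while the robot is not near it.
Once in a run the grip may slacken for a moment while it holds something.
It also fails if it takes over 208 s, if anything falls off the work surface, if the arm or the gripper's body presses on something with over 40 N, if the wrist force passes 120 N, or if a joint passes its speed limit or range.

### The arm

A 6-joint arm with a two-finger parallel gripper is mounted at the origin on a cart in front of the work surface, level with it; the furniture and walls round the work are solid. World frame = base frame: x ahead of the robot, y to its left, z up, the work surface at z = 0. Lengths are in mm, angles in rad, forces in N, time in s.
With the tool pointing down it reaches from about 350 to 875 mm from the base axis. Payload 4.2 kg.
Tool frame: the origin (TCP) lies at the very end of the fingers, on their centre line; the grasp point (between the pads) lies 19 mm behind it; z points along the fingers, y is the line along which they close (so a half turn about z gives the same grasp; the last joint's range is limited). The gripper opens to 85 mm and grips with 20 to 120 N. Pads are 22 mm wide; open, the fingers measure 114 mm over their backs; the gripper's body (76 mm by 85 mm) begins 54 mm behind the grasp point. The pads swing forward as they close: fully open they stand 13 mm farther back than shut.
Start: joints at [1.538, 0.385, 0.008, 0, -1.194, -0.259], TCP at [179.766, 598.568, 231.312] pointing down, gripper open.
Joint ranges: [-3.14, 3.14], [-1.21, 2.06], [-1.07, 1.41], [-3.16, 2.05], [-2.99, -0.16], [-3.1, 3.1]. Speed limits (rad/s): [2.79, 2.79, 3.14, 3.14, 3.14, 3.14].

### API

Orientations are given as a unit quaternion [x, y, z, w].
In Python, from bench import read_state, get_image, camera_model, job_done gives the robot as it stands.
- The arm moves only by the shell command python3 -m handwheel 'ROWS'. ROWS is JSON, a list of rows, each a list of 7 numbers: the shift along the tool's x, y, z in m, then the turn, a rotation vector about the tool's x, y, z in rad, then the gripper's target within -1 to 1 (fully open at 1, half-way at 0, shut at -1). In form: [[dx, dy, dz, wx, wy, wz, jaw], ...]. A call has 1 to 10 rows; each row is the pose to reach, as a shift and turn from the pose commanded when the call began, along the tool's axes at that moment; what a row does not reach only later rows make up. A row lasts 1/8 s, in which the tool goes at most 62.5 mm and 10.7 degrees, less where a joint would pass 70% of its speed; a pose out of reach is approached as far as the arm can. A call with a gripper value outside its range is refused whole. The fingers move at their own pace and stop on an object; the grip force is fixed at half the most. Time passes only in rows, so rows that repeat a pose let the fingers close. It gives the time, the measured TCP pose, the force, the opening and the grip force at its end, in the units of the state.
- read_state(): the state, without advancing time (a new reading comes with each control period).
- get_image(name): name is "scene" or "top"; returns (picture, depth): 400x640x3 uint8, blue, green, red; 400x640 float32, mm along the optical axis (not along the pixel's ray), 0 where there is no reading.
- camera_model(name): a dict with "K" (3x3 intrinsics, pixels), "dist" ([k1, k2, p1, p2, k3] as OpenCV has them; the pictures are not rectified), "rvec" (rotation vector, rad) and "tvec" (3), from world to camera coordinates, as OpenCV has them. Camera axes: x right, y down, z forward; pixel columns grow to the right and rows downward; lengths in mm; the calibration is good to about 2 mm. A picture is of the moment at which its call begins. camera_model takes no time and is no camera call.
- job_done(): hands the job in; it is judged then, once.
The state is a dict: "clock": time; "joints": joint angles; "joint_vel": joint speeds; "joint_efforts": joint torques, N m; "position": TCP position; "ee_rot": TCP orientation; "contact_force": force on the tool from outside, world axes, zero at the start; "wrist_torque": the same for the moment, N m; "gripper_width": finger opening in mm; "grasp_force": force on a finger pad.
Only numpy, scipy, OpenCV 4.12 (cv2) and the standard library are available. Lean on these libraries where they do the work, as an engineer would, in place of code of your own. Each camera call takes 0.05 s, during which the arm holds its last target. There are 200 camera calls.

## Working session

There is one attempt and no reset: what is moved stays moved. The work goes in short steps, Python scripts to look and compute and a shell command to move; the robot and the scene stay as the last step left them, time stands still between calls to the robot, and variables do not carry over. Pictures are saved under pics/ and viewed, at most 14 in all, crops included, and the job is handed in when it is done.

```bash
mkdir -p pics; ls; cat > h.py <<'E'
import numpy as np, cv2
from bench import read_state, get_image, camera_model
from scipy.spatial.transform import Rotation as R
def cam(n):
    m=camera_model(n); return np.array(m["K"],float),np.array(m["dist"],float),R.from_rotvec(np.ravel(m["rvec"])).as_matrix(),np.ravel(m["tvec"])
def ray(n,u,v):
    K,d,Rm,t=cam(n); p=cv2.undistortPoints(np.array([[[u,v]]],float),K,d)[0,0]
    return -Rm.T@t, Rm.T@np.array([p[0],p[1],1.])
def atz(n,u,v,z):
    c,r=ray(n,u,v); return c+r*(z-c[2])/r[2]
def atd(n,u,v,D):
    c,r=ray(n,u,v); return c+r*D
def cloud(n,D):
    K,d,Rm,t=cam(n); h,w=D.shape
    uv=np.stack(np.meshgrid(np.arange(w),np.arange(h)),-1).reshape(-1,1,2).astype(float)
    p=cv2.undistortPoints(uv,K,d)[:,0]; p=np.c_[p,np.ones(len(p))]*D.reshape(-1,1)
    return ((p-t)@Rm).reshape(h,w,3)
def proj(n,P):
    K,d,Rm,t=cam(n); return cv2.projectPoints(np.array(P,float).reshape(-1,1,3),cv2.Rodrigues(Rm)[0],t,K,d)[0][:,0]
def shift(P,rot=None):
    "tool-frame shift (m) to world TCP P (mm)"
    s=read_state(); Rt=R.from_quat(s["ee_rot"]); return Rt.inv().apply(np.array(P)-s["position"])/1000
E
python3 - <<'E'
from h import *
for n in("scene","top"):
    im,D=get_image(n); cv2.imwrite(f"pics/{n}0.png",im); np.save(f"{n}0.npy",D)
    K,d,Rm,t=cam(n); print(n,K.round(1).tolist(),(-Rm.T@t).round(),d)
    cv2.imwrite(f"pics/{n}0b.png",cv2.resize(im,(800,500)))
s=read_state(); print(s); print(R.from_quat(s["ee_rot"]).as_matrix().round(3))
E
```

```text
pics
scene [[364.3, 0.0, 319.8], [0.0, 364.3, 204.1], [0.0, 0.0, 1.0]] [ -23. -734.  939.] [6.20020788e-05 0.00000000e+00 0.00000000e+00 0.00000000e+00
 0.00000000e+00]
top [[521.0, 0.0, 319.5], [0.0, 521.0, 198.9], [0.0, 0.0, 1.0]] [ 319.  -31. 1820.] [-0.14663932  0.          0.          0.          0.        ]
{'clock': 0.1, 'joints': array([ 1.53758673e+00,  3.85502519e-01,  6.79603140e-03, -4.21756690e-04,
       -1.19399916e+00, -2.58589903e-01]), 'joint_vel': array([-2.95858380e-04, -2.48958228e-03,  2.70172960e-03,  2.17199693e-03,
        6.76487794e-04,  6.45032629e-05]), 'joint_efforts': array([-3.84152036e-04, -3.93318629e+01,  1.88930243e+01,  4.19799685e+00,
       -2.57441206e-03,  4.17879150e-06]), 'position': array([179.64132777, 598.10096573, 230.33226129]), 'ee_rot': array([ 9.89363718e-01, -1.45459560e-01, -8.74138345e-05,  9.70649062e-04]), 'contact_force': array([ 0.12283704, -0.38419308,  0.2524528 ]), 'wrist_torque': array([ 0.03068283,  0.03550253, -0.01637035]), 'grasp_force': 0.0, 'gripper_width': 85.34054996597095}
[[ 0.958 -0.288 -0.   ]
 [-0.288 -0.958 -0.002]
 [ 0.     0.002 -1.   ]]
```

View pics/scene0b.png

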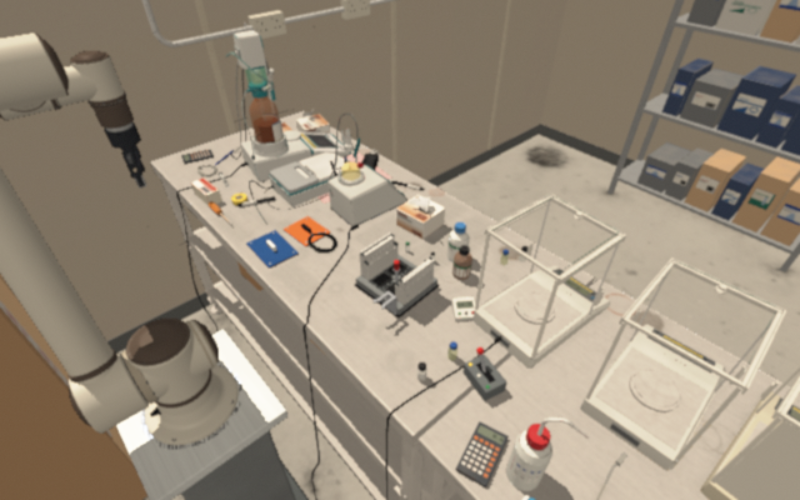

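View pics/top0b.png

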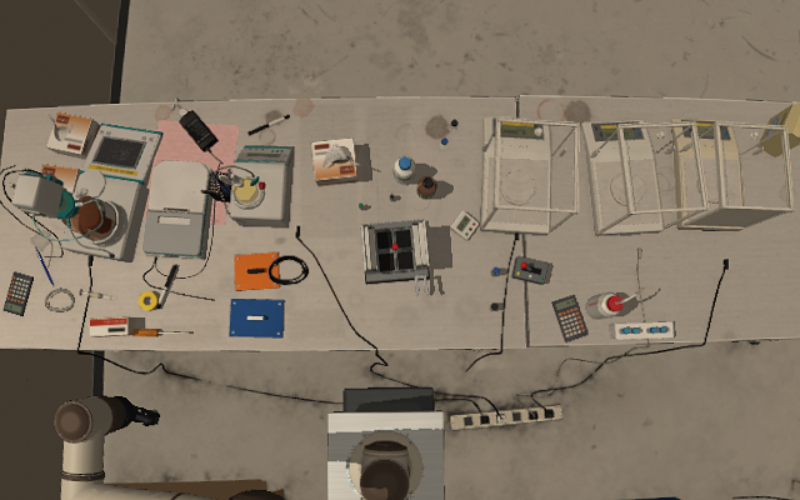

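The scene view shows the shaker in the middle, the orange cover and blue lid to its left, and the switch box to its right. Two large vials stand between shaker and box: black cap near (422,370) and blue cap near (453,350). I'll enlarge next.

```bash
python3 - <<'E'
from h import *
im=cv2.imread("pics/top0.png"); D=np.load("top0.npy")
a=cv2.resize(im[170:290,280:440],(800,600),interpolation=cv2.INTER_CUBIC); cv2.imwrite("pics/tA.png",a)
b=cv2.resize(im[190:280,170:290],(800,600),interpolation=cv2.INTER_CUBIC); cv2.imwrite("pics/tB.png",b)
im=cv2.imread("pics/scene0.png")
cv2.imwrite("pics/sA.png",cv2.resize(im[180:330,270:430],(640,600),interpolation=cv2.INTER_CUBIC))
E
```

```text
(no output)
```

View pics/tA.png

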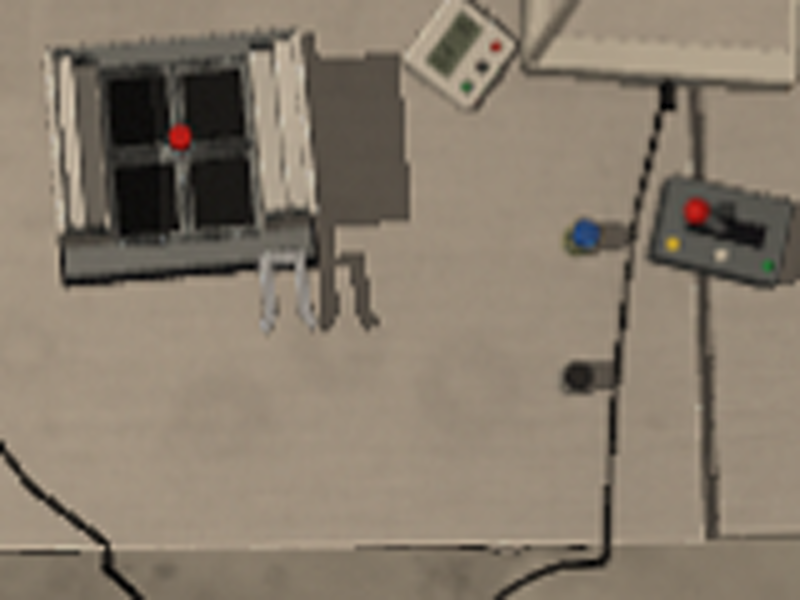

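View pics/tB.png

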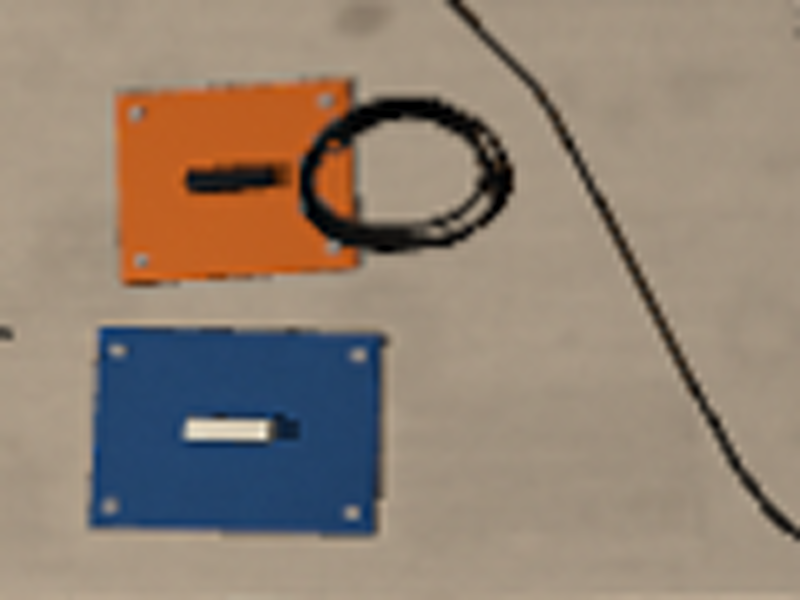

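View pics/sA.png

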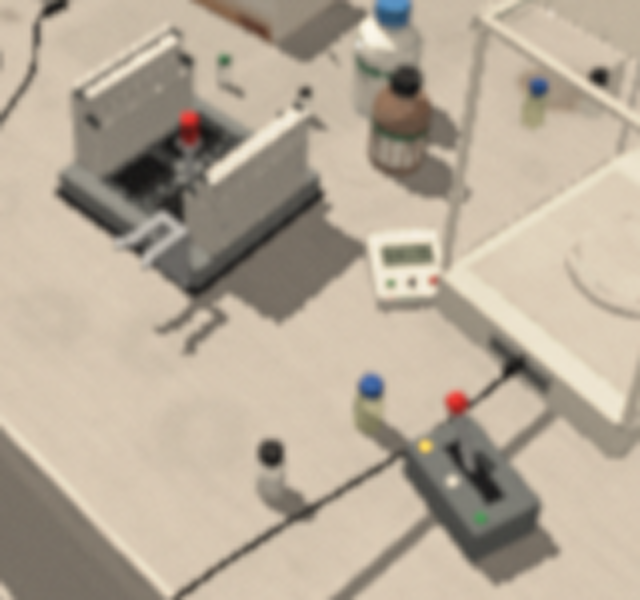

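The top crop shows the shaker rotated slightly, with its red pin at (180,137). The blue vial cap is at (586,235), the black cap at (578,376), and the lever ball at (696,211), leaning to yellow. In the other crop the orange plate's corners are about (118,95), (352,80), (358,268), (124,284). The blue plate's are (100,328), (383,333), (376,535), (91,527). A cable ring overlaps the orange plate.

```bash
python3 - <<'E'
from h import *
D=np.load("top0.npy"); C=cloud("top",D)
A=lambda u,v:(280+(u+.5)/5-.5,170+(v+.5)/5-.5)
B=lambda u,v:(170+(u+.5)*.15-.5,190+(v+.5)*.15-.5)
S=lambda u,v:(270+(u+.5)/4-.5,180+(v+.5)/4-.5)
p=lambda l,x:print(l,np.round(x,1))
for nm,c in(("cover",[(118,95),(352,80),(358,268),(124,284)]),("lid",[(100,328),(383,333),(376,535),(91,527)])):
    P=np.array([atz("top",*B(*q),6)[:2] for q in c]); r=P.mean(0)
    d=(P[0]-P[1]+P[3]-P[2]); p(nm,[*r,np.degrees(np.arctan2(d[1],d[0]))-90,*np.linalg.norm(np.diff(P,axis=0),axis=1)])
p("covbar",atz("top",*B(233,178),22)); p("lidbar",atz("top",*B(227,430),24))
p("pin",atz("top",*A(180,137),95)); p("pin s",atz("scene",*S(190,122),90))
p("blue",atz("top",*A(586,234),51));p("blue s",atz("scene",*S(371,380),51))
p("black",atz("top",*A(578,376),51));p("black s",atz("scene",*S(271,445),51))
p("ball",atz("top",*A(696,211),85));p("ball s",atz("scene",*S(456,402),85))
for c in [(672,178),(797,204),(775,287),(650,262)]: p("box",atz("top",*A(*c),40))
def fit(P):
    r=cv2.minAreaRect(P[:,:2].astype(np.float32)); return r
for nm,(x0,x1,y0,y1),(z0,z1) in(("walls",(380,640,-200,100),(105,130)),("base",(380,640,-200,100),(20,130)),("box",(300,520,-520,-300),(34,45))):
    m=(C[...,0]>x0)&(C[...,0]<x1)&(C[...,1]>y0)&(C[...,1]<y1)&(C[...,2]>z0)&(C[...,2]<z1); P=C[m]
    print(nm,len(P),fit(P),np.median(P[:,2]))
E
```

```text
cover [542.3 358.7   3.3 126.  100.2 125. ]
lid [410.8 356.8  -1.5 150.9 105.5 151. ]
covbar [542.2 357.8  22. ]
lidbar [410.2 358.2  24. ]
pin [594.5 -31.3  95. ]
pin s [593.5 -32.9  90. ]
blue [ 531.1 -309.2   51. ]
blue s [ 531.1 -308.9   51. ]
black [ 433.7 -300.6   51. ]
black s [ 434.2 -300.5   51. ]
ball [ 541.7 -379.4   85. ]
ball s [ 540.8 -379.4   85. ]
box [ 570.8 -372.5   40. ]
box [ 551.5 -459.8   40. ]
box [ 493.8 -441.7   40. ]
box [ 512.3 -354.9   40. ]
walls 365 ((590.43017578125, -31.303260803222656), (111.74272918701172, 171.83969116210938), 4.463787078857422) 114.08200575495678
base 1982 ((553.8369750976562, -32.46947479248047), (178.73927307128906, 172.23260498046875), 89.9797134399414) 36.055551647733644
box 92 ((487.6352844238281, -366.29144287109375), (52.24932861328125, 174.43328857421875), 28.04182243347168) 39.71531944826407
```

```bash
python3 -m handwheel '[[0.4,0.33,0,0,0,1.2,0],[0.4,0.33,0,0,0,1.2,0],[0.4,0.33,0,0,0,1.2,0],[0.4,0.33,0,0,0,1.2,0],[0.4,0.33,0,0,0,1.2,0],[0.4,0.33,0,0,0,1.2,0],[0.4,0.33,0,0,0,1.2,0],[0.4,0.33,0,0,0,1.2,0],[0.4,0.33,0,0,0,1.2,0],[0.4,0.33,0,0,0,1.2,0]]'
python3 - <<'E'
from h import *
s=read_state(); print(R.from_quat(s["ee_rot"]).as_matrix().round(4), shift((594,-32,140)))
T=R.from_euler('z',-85.5,degrees=True)*R.from_euler('x',180,degrees=True)
print((R.from_quat(s["ee_rot"]).inv()*T).as_rotvec())
A=lambda u,v:(280+(u+.5)/5-.5,170+(v+.5)/5-.5)
print(atz("top",*A(287,270),74)); print(atz("top",*A(266,325),74),atz("top",*A(308,325),74))
E
```

```text
clock: 1.35
position: [468.2, 166.1, 230.8]
ee_rot: [0.733, -0.68, -0.0, 0.001]
contact_force: [0.4, 0.3, 0.5]
gripper_width: 43.0
grasp_force: 0.0
[[ 7.570e-02 -9.971e-01 -1.000e-03]
 [-9.971e-01 -7.570e-02 -5.000e-04]
 [ 4.000e-04  1.000e-03 -1.000e+00]] [ 0.20700046 -0.11052754  0.09077734]
[ 0.00102414 -0.00042251 -0.00272452]
[ 506.32459969 -102.40272609   74.        ]
[469.34691559 -87.68123563  74.        ] [ 469.00877355 -115.91034149   74.        ]
```

```bash
python3 -m handwheel '[[0.207,-0.1105,0.05,0,0,-0.002,-0.2],[0.207,-0.1105,0.05,0,0,-0.002,-0.2],[0.207,-0.1105,0.05,0,0,-0.002,-0.2],[0.207,-0.1105,0.05,0,0,-0.002,-0.2],[0.207,-0.1105,0.09,0,0,-0.002,-0.2],[0.207,-0.1105,0.11,0,0,-0.002,-0.2],[0.207,-0.1105,0.11,0,0,-0.002,-0.2]]'
python3 - <<'E'
from h import *
print(shift((594,-32,70)))
im,D=get_image("scene"); cv2.imwrite("pics/s1.png",cv2.resize(im[150:290,250:410],(800,700))[50:650])
E
```

```text
clock: 2.22
position: [593.1, -29.5, 119.3]
ee_rot: [0.735, -0.678, -0.001, 0.002]
contact_force: [-0.1, 0.3, 0.9]
gripper_width: 34.1
grasp_force: 0.0
[ 0.00259706 -0.00094887  0.049295  ]
```

View pics/s1.png

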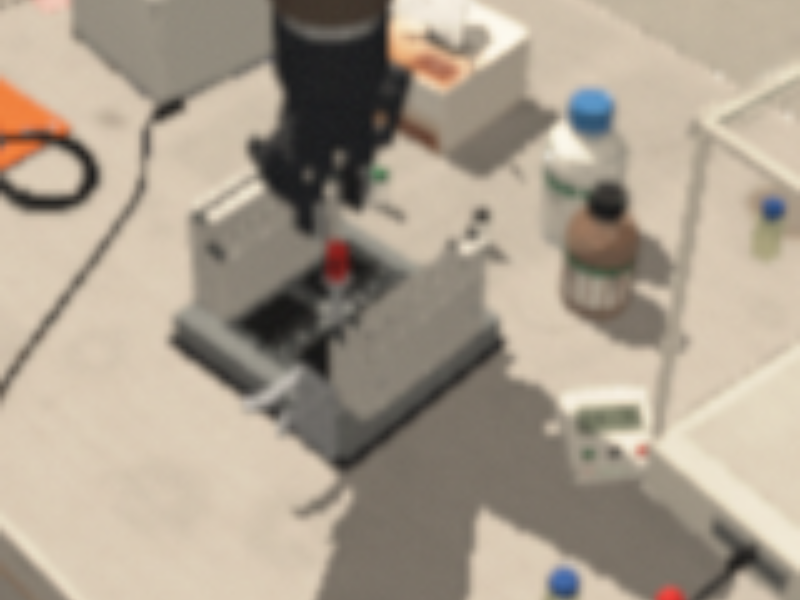

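The open fingers stand above the red knob at (335,260). I'll descend and grip.

```bash
python3 -m handwheel '[[0,0,0,0,0,0,-0.2],[0,0,0.02,0,0,0,-0.2],[0,0,0.035,0,0,0,-0.2],[0,0,0.048,0,0,0,-0.2],[0,0,0.048,0,0,0,-0.2],[0,0,0.048,0,0,0,-1],[0,0,0.048,0,0,0,-1],[0,0,0.048,0,0,0,-1],[0,0,0.048,0,0,0,-1],[0,0,0.048,0,0,0,-1]]'
```

```text
clock: 3.52
position: [595.0, -30.1, 73.9]
ee_rot: [0.735, -0.678, 0.001, -0.001]
contact_force: [0.7, -0.1, 2.6]
gripper_width: 13.6
grasp_force: 58.6
```

```bash
python3 -m handwheel '[[0,0,-0.02,0,0,0,-1],[0,0,-0.05,0,0,0,-1],[0,0,-0.08,0,0,0,-1],[0,0,-0.12,0,0,0,-1],[0,0,-0.13,0,0,0,-1],[0,0,-0.13,0,0,0,-1]]'
python3 - <<'E'
from h import *
s=read_state();print(s["gripper_width"],s["position"],shift((452.4,-104,200)))
E
```

```text
clock: 4.28
position: [594.0, -30.1, 203.0]
ee_rot: [0.735, -0.678, -0.0, -0.0]
contact_force: [0.4, -0.4, -0.9]
gripper_width: 13.7
grasp_force: 59.0
13.694456216295848 [594.02469351 -30.07165385 203.04742023] [0.0622791  0.14712004 0.00304115]
```

```bash
python3 -m handwheel '[[0.02,0.05,0,0,0,0,-1],[0.04,0.1,0,0,0,0,-1],[0.0625,0.147,0,0,0,0,-1],[0.0625,0.147,0.03,0,0,0,-1],[0.0625,0.147,0.07,0,0,0,-1],[0.0625,0.147,0.1,0,0,0,-1],[0.0625,0.147,0.115,0,0,0,-1],[0.0625,0.147,0.115,0,0,0,-1],[0.0625,0.147,0.115,0,0,0,-1]]'
python3 - <<'E'
from h import *
s=read_state();print(s["gripper_width"],s["position"])
im,D=get_image("scene"); a=cv2.resize(im[200:280,270:370],(800,640),interpolation=cv2.INTER_CUBIC)[:600]; cv2.imwrite("pics/s2.png",a)
print(proj("scene",[(452.4,-105.3,92),(452.4,-105.3,17),(497.2,-101.8,74)])*8-np.array([270*8,200*8]))
E
```

```text
clock: 5.4
position: [452.9, -104.4, 88.1]
ee_rot: [0.735, -0.678, -0.0, 0.0]
contact_force: [0.4, -0.4, -1.8]
gripper_width: 14.0
grasp_force: 58.8
14.028967670591825 [ 452.85814793 -104.39657436   88.1446909 ]
[[231.3150727  330.29288305]
 [238.4094606  454.88028746]
 [312.67103772 301.48636415]]
```

View pics/s2.png

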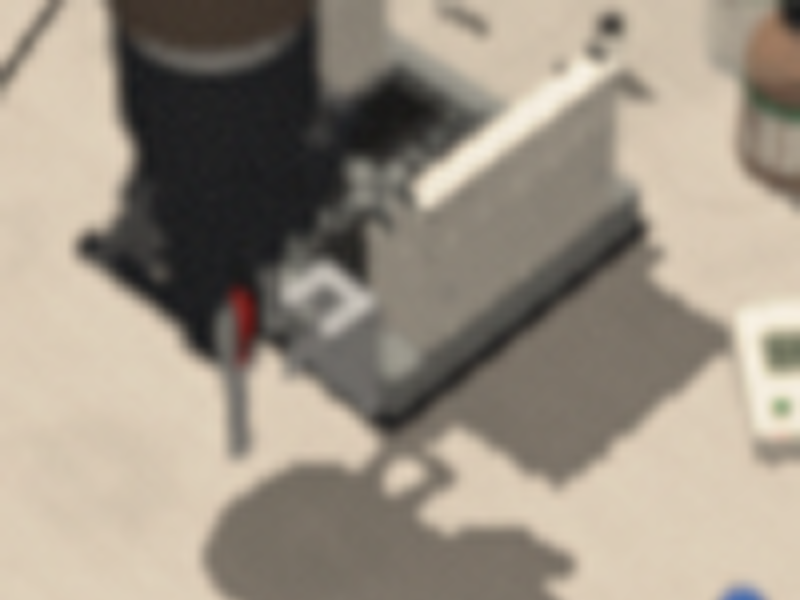

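The pin hangs upright in front of the fork mouth, tip at (238,455), which matches the prediction. I'll slide it in.

```bash
python3 -m handwheel '[[0,-0.01,0,0,0,0,-1],[0,-0.02,0,0,0,0,-1],[0,-0.03,0,0,0,0,-1],[0,-0.04,0,0,0,0,-1],[0,-0.046,0,0,0,0,-1],[0,-0.046,0,0,0,0,-1],[0,-0.046,0.003,0,0,0,-1],[0,-0.046,0.0055,0,0,0,-1],[0,-0.046,0.0055,0,0,0,-1]]'
python3 - <<'E'
from h import *
im,D=get_image("scene"); a=cv2.resize(im[200:280,270:370],(800,640),interpolation=cv2.INTER_CUBIC)[:600]; cv2.imwrite("pics/s3.png",a)
E
```

```text
clock: 6.58
position: [498.4, -100.7, 83.0]
ee_rot: [0.735, -0.678, -0.0, 0.0]
contact_force: [-1.8, 0.6, 2.5]
gripper_width: 13.9
grasp_force: 59.8
```

View pics/s3.png

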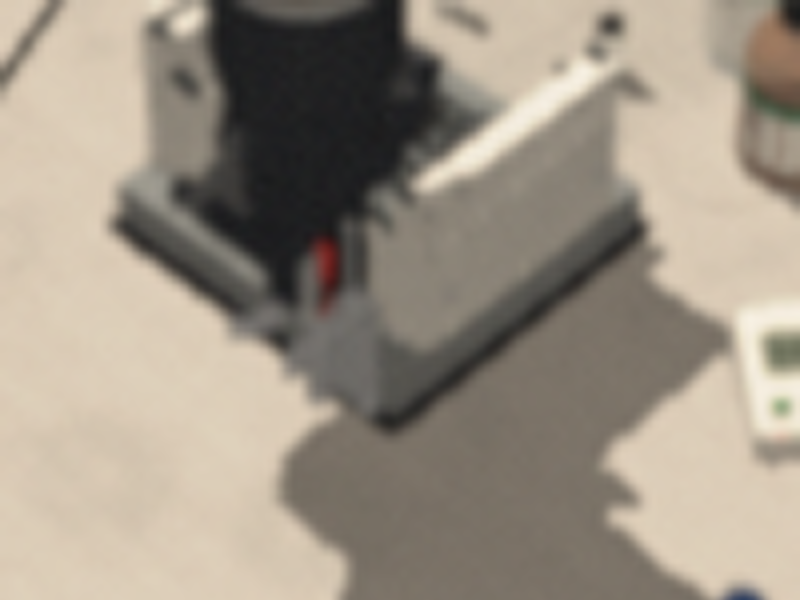

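The pin is in the fork and the force shows its collar resting. I'll release and go to the black vial.

```bash
python3 -m handwheel '[[0,0,0,0,0,0,-0.4],[0,0,0,0,0,0,-0.2],[0,0,0,0,0,0,-0.2],[0,0,-0.02,0,0,0,-0.2],[0,0,-0.05,0,0,0,-0.2],[0,0,-0.09,0,0,0,-0.2],[0,0,-0.09,0,0,0,-0.1]]'
python3 - <<'E'
from h import *
print(shift((434,-300.5,8)))
im,D=get_image("scene"); a=cv2.resize(im[200:280,270:370],(800,640),interpolation=cv2.INTER_CUBIC)[:600]; cv2.imwrite("pics/s4.png",a)
E
```

```text
clock: 7.5
position: [501.0, -100.6, 176.1]
ee_rot: [0.735, -0.678, 0.003, -0.003]
contact_force: [-0.4, -0.3, -0.3]
gripper_width: 38.7
grasp_force: 0.0
[0.19366246 0.08436714 0.16755797]
```

View pics/s4.png

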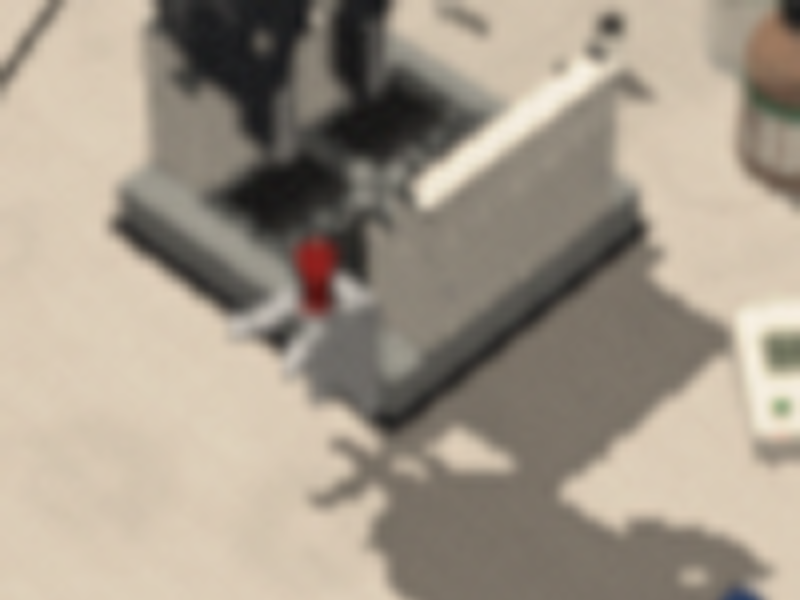

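The pin stands parked in the fork, knob at (316,268). Next, the black vial.

```bash
python3 -m handwheel '[[0.05,0.022,0,0,0,0,0],[0.1,0.044,0,0,0,0,0],[0.15,0.066,0,0,0,0,0],[0.1935,0.084,0.02,0,0,0,0],[0.1935,0.084,0.06,0,0,0,0],[0.1935,0.084,0.09,0,0,0,0],[0.1935,0.084,0.09,0,0,0,0]]'
python3 - <<'E'
from h import *
print(shift((434,-300.5,8)))
im,D=get_image("scene"); print(read_state()["position"])
E
```

```text
clock: 8.43
position: [428.0, -299.6, 79.5]
ee_rot: [0.735, -0.678, -0.004, 0.002]
contact_force: [-0.7, -0.8, 0.5]
gripper_width: 42.6
grasp_force: 0.0
[ 0.00167773 -0.0064148   0.07149333]
[ 429.70940052 -300.07955373   81.47714494]
```

```bash
python3 -m handwheel '[[0,0,0,0,0,0,0],[0,0,0,0,0,0,0],[0,0,0,0,0,0,0]]' | head -2; python3 -c "
from h import *
print(shift((434,-300.5,8)))"
```

```text
clock: 8.85
position: [431.3, -300.3, 83.7]
[ 0.00033928 -0.00257382  0.07574293]
```

```bash
python3 -m handwheel '[[0,-0.0025,0.02,0,0,0,0],[0,-0.0025,0.04,0,0,0,0],[0,-0.0025,0.06,0,0,0,0],[0,-0.0025,0.075,0,0,0,0],[0,-0.0025,0.075,0,0,0,0],[0,-0.0025,0.075,0,0,0,-1],[0,-0.0025,0.075,0,0,0,-1],[0,-0.0025,0.075,0,0,0,-1],[0,-0.0025,0.075,0,0,0,-1],[0,-0.0025,0.075,0,0,0,-1]]'
python3 -m handwheel '[[0,0,-0.02,0,0,0,-1],[0,0,-0.06,0,0,0,-1],[0,0,-0.11,0,0,0,-1],[0,0,-0.16,0,0,0,-1],[0,0,-0.18,0,0,0,-1],[0,0,-0.18,0,0,0,-1],[0,0,-0.18,0,0,0,-1]]'
python3 -c "
from h import *
c,s=np.cos(np.radians(4.5)),np.sin(np.radians(4.5))
for x,y in((30,-22),(30,22)): 
    P=(594+c*x-s*y,-32+s*x+c*y,150); print(P,shift(P))"
```

```text
clock: 10.1
position: [434.0, -300.4, 8.7]
ee_rot: [0.735, -0.678, 0.001, -0.0]
contact_force: [0.0, -0.2, 5.7]
gripper_width: 21.0
grasp_force: 59.2
clock: 10.98
position: [432.2, -299.6, 186.2]
ee_rot: [0.735, -0.678, -0.001, 0.0]
contact_force: [-0.4, -0.3, -0.7]
gripper_width: 21.2
grasp_force: 58.7
(np.float64(625.6336201180064), np.float64(-51.57840847029347), 150) [-0.23161404 -0.21283876  0.03607834]
(np.float64(622.1814199059812), np.float64(-7.71404578603584), 150) [-0.27561389 -0.21292515  0.03615513]
```

```bash
python3 -m handwheel '[[-0.046,-0.036,0,0,0,0,-1],[-0.092,-0.071,0,0,0,0,-1],[-0.138,-0.107,0,0,0,0,-1],[-0.184,-0.142,0,0,0,0,-1],[-0.23,-0.178,0.02,0,0,0,-1],[-0.276,-0.213,0.02,0,0,0,-1],[-0.276,-0.213,0.02,0,0,0,-1],[-0.276,-0.213,0.02,0,0,0,-1],[-0.276,-0.213,0.02,0,0,0,-1],[-0.276,-0.213,0.02,0,0,0,-1]]'
python3 -c "
from h import *
print(shift((622,-8,39)))"
```

```text
clock: 12.22
position: [622.7, -8.9, 167.9]
ee_rot: [0.735, -0.678, -0.0, 0.0]
contact_force: [-0.1, -0.3, 0.3]
gripper_width: 21.2
grasp_force: 58.8
[-0.00092404  0.0006172   0.12894658]
```

```bash
python3 -m handwheel '[[0,0,0.03,0,0,0,-1],[0,0,0.06,0,0,0,-1],[0,0,0.09,0,0,0,-1],[0,0,0.11,0,0,0,-1],[0,0,0.12,0,0,0,-1],[0,0,0.126,0,0,0,-1],[0,0,0.128,0,0,0,-1],[0,0,0.129,0,0,0,-1],[0,0,0.129,0,0,0,-1]]'
python3 -c "
from h import *
s=read_state();print(s['position'],s['contact_force'])"
```

```text
clock: 13.35
position: [623.5, -7.7, 39.4]
ee_rot: [0.735, -0.678, 0.0, -0.0]
contact_force: [-0.8, -1.1, -1.3]
gripper_width: 21.0
grasp_force: 58.8
[623.49440032  -7.71974157  39.35760849] [-0.75085874 -1.13447095 -1.33138448]
```

```bash
python3 -m handwheel '[[0,0,0.001,0,0,0,-1],[0,0,0.001,0,0,0,-1],[0,0,0.001,0,0,0,-0.3],[0,0,0.001,0,0,0,-0.15],[0,0,0.001,0,0,0,-0.15],[0,0,-0.02,0,0,0,-0.1],[0,0,-0.06,0,0,0,-0.1],[0,0,-0.11,0,0,0,-0.1],[0,0,-0.13,0,0,0,0],[0,0,-0.13,0,0,0,0]]'
python3 -c "
from h import *
print(shift((531,-309,8)))
im,D=get_image('scene');cv2.imwrite('pics/s5.png',cv2.resize(im[180:330,270:430],(640,600),interpolation=cv2.INTER_CUBIC))"
```

```text
clock: 14.6
position: [624.1, -7.6, 170.7]
ee_rot: [0.735, -0.678, 0.001, -0.002]
contact_force: [-0.4, -0.2, -1.4]
gripper_width: 42.7
grasp_force: 0.0
[0.29295695 0.11786219 0.16198408]
```

View pics/s5.png

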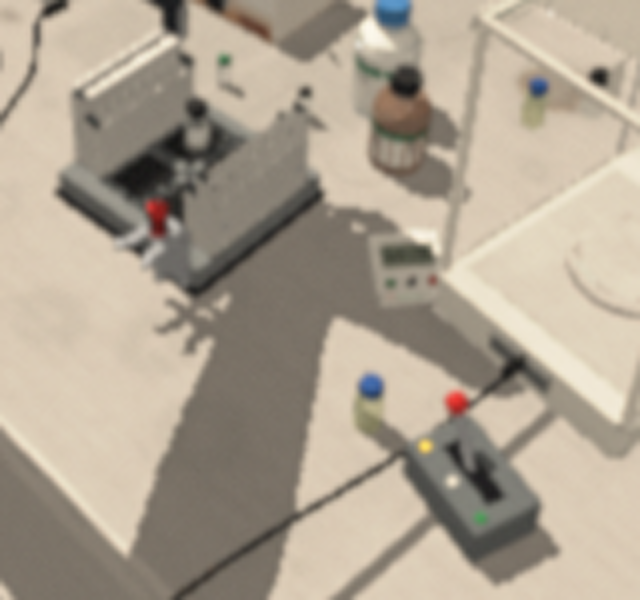

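The black vial stands upright on the deck at (197,120). Next, the blue vial.

```bash
python3 -m handwheel '[[0.05,0.02,0,0,0,0,0],[0.1,0.04,0,0,0,0,0],[0.15,0.06,0,0,0,0,0],[0.2,0.08,0,0,0,0,0],[0.25,0.1,0,0,0,0,0],[0.293,0.118,0.03,0,0,0,0],[0.293,0.118,0.07,0,0,0,0],[0.293,0.118,0.09,0,0,0,0],[0.293,0.118,0.09,0,0,0,0],[0.293,0.118,0.09,0,0,0,0]]'|head -2
python3 -m handwheel '[[0.293,0.118,0.09,0,0,0,0]]' >/dev/null 2>&1 </dev/null & kill %1 2>/dev/null; python3 -c "
from h import *
print(shift((531,-309,8)),read_state()['clock'])"
```

```text
clock: 15.9
position: [529.5, -309.4, 78.8]
[-0.00025636 -0.00153054  0.07075608] 15.9
```

```bash
python3 -c "
from h import *
print(shift((531,-309,8)),read_state()['clock'])"
python3 -m handwheel '[[0,0,0,0,0,0,0],[0,0,0,0,0,0,0]]'; python3 -c "
from h import *
print(shift((531,-309,8)))"
```

```text
[-0.00025636 -0.00153054  0.07075608] 15.9
clock: 16.15
position: [529.8, -309.3, 79.8]
ee_rot: [0.735, -0.678, 0.001, -0.0]
contact_force: [0.4, 0.2, 0.1]
gripper_width: 42.8
grasp_force: 0.0
[-0.00027476 -0.00107981  0.0717735 ]
```

```bash
python3 -m handwheel '[[0,-0.001,0.02,0,0,0,0],[0,-0.001,0.04,0,0,0,0],[0,-0.001,0.06,0,0,0,0],[0,-0.001,0.071,0,0,0,0],[0,-0.001,0.071,0,0,0,0],[0,-0.001,0.071,0,0,0,-1],[0,-0.001,0.071,0,0,0,-1],[0,-0.001,0.071,0,0,0,-1],[0,-0.001,0.071,0,0,0,-1],[0,-0.001,0.071,0,0,0,-1]]'
python3 -m handwheel '[[0,0,-0.02,0,0,0,-1],[0,0,-0.06,0,0,0,-1],[0,0,-0.11,0,0,0,-1],[0,0,-0.16,0,0,0,-1],[0,0,-0.16,0,0,0,-1],[0,0,-0.16,0,0,0,-1],[0,0,-0.16,0,0,0,-1]]'
python3 -c "
from h import *
c,s=np.cos(np.radians(4.5)),np.sin(np.radians(4.5))
for x,y in((-30,-22),): 
    P=(594+c*x-s*y,-32+s*x+c*y,150); print(P,shift(P))"
```

```text
clock: 17.4
position: [531.2, -309.6, 9.0]
ee_rot: [0.735, -0.678, 0.001, -0.0]
contact_force: [-0.0, 1.5, 5.6]
gripper_width: 21.2
grasp_force: 59.2
clock: 18.27
position: [529.2, -308.9, 165.9]
ee_rot: [0.735, -0.678, -0.002, 0.001]
contact_force: [-0.4, -0.1, -0.0]
gripper_width: 21.0
grasp_force: 58.7
(np.float64(565.8185800940188), np.float64(-56.28595421396416), 150) [-0.24880173 -0.05688601  0.01614141]
```

```bash
python3 -m handwheel '[[-0.05,-0.011,0,0,0,0,-1],[-0.1,-0.022,0,0,0,0,-1],[-0.15,-0.033,0,0,0,0,-1],[-0.2,-0.044,0,0,0,0,-1],[-0.249,-0.056,0,0,0,0,-1],[-0.249,-0.056,0,0,0,0,-1],[-0.249,-0.056,0,0,0,0,-1],[-0.249,-0.056,0,0,0,0,-1],[-0.249,-0.056,0,0,0,0,-1]]'
python3 -c "
from h import *
print(shift((566,-56,39)))"
```

```text
clock: 19.4
position: [565.7, -57.6, 167.6]
ee_rot: [0.735, -0.679, -0.0, 0.0]
contact_force: [0.2, 0.1, 0.1]
gripper_width: 21.1
grasp_force: 58.7
[-0.00159908 -0.00043508  0.1286246 ]
```

```bash
python3 -m handwheel '[[-0.0015,0,0.03,0,0,0,-1],[-0.0015,0,0.06,0,0,0,-1],[-0.0015,0,0.09,0,0,0,-1],[-0.0015,0,0.11,0,0,0,-1],[-0.0015,0,0.12,0,0,0,-1],[-0.0015,0,0.126,0,0,0,-1],[-0.0015,0,0.129,0,0,0,-1],[-0.0015,0,0.129,0,0,0,-1],[-0.0015,0,0.129,0,0,0,-1]]'
python3 -m handwheel '[[0,0,0.0005,0,0,0,-1],[0,0,0.0005,0,0,0,-0.3],[0,0,0.0005,0,0,0,-0.15],[0,0,0.0005,0,0,0,-0.15],[0,0,-0.02,0,0,0,-0.15],[0,0,-0.06,0,0,0,-0.1],[0,0,-0.11,0,0,0,-0.1],[0,0,-0.13,0,0,0,-0.1],[0,0,-0.13,0,0,0,-0.1]]'
python3 - <<'E'
from h import *
im,D=get_image('scene');cv2.imwrite('pics/s6.png',im)
im,D=get_image('top');cv2.imwrite('pics/t6.png',im); np.save('t6.npy',D)
hsv=cv2.cvtColor(im,cv2.COLOR_BGR2HSV)
def plate(n,lo,hi,box):
    m=cv2.inRange(hsv,lo,hi); mm=np.zeros_like(m); u0,u1,v0,v1=box; mm[v0:v1,u0:u1]=m[v0:v1,u0:u1]
    cs,_=cv2.findContours(mm,0,2); c=max(cs,key=cv2.contourArea)
    P=np.array([atz("top",u,v,6)[:2] for u,v in c[:,0]],np.float32); print(n,cv2.minAreaRect(P))
plate("cover",(5,150,100),(18,255,255),(150,270,190,285)); plate("lid",(100,120,40),(125,255,255),(150,270,190,285))
E
```

```text
clock: 20.52
position: [566.2, -55.0, 39.4]
ee_rot: [0.735, -0.678, 0.0, -0.0]
contact_force: [0.1, -1.0, -1.2]
gripper_width: 21.1
grasp_force: 58.9
clock: 21.65
position: [566.8, -54.9, 170.6]
ee_rot: [0.735, -0.678, 0.001, -0.002]
contact_force: [-0.2, 0.1, 0.1]
gripper_width: 38.3
grasp_force: 0.0
cover ((542.0765380859375, 359.57818603515625), (100.79032897949219, 125.12996673583984), 3.4869751930236816)
lid ((411.5518798828125, 357.43463134765625), (149.41433715820312, 102.04363250732422), 88.20181274414062)
```

```bash
python3 -c "
from h import *
print(shift((542,358.5,60)))"
```

```text
[-0.414031   -0.01051498  0.10785781]
```

View pics/s6.png

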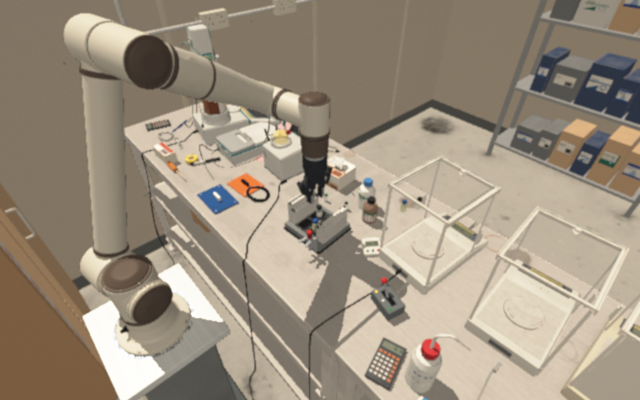

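Both vials (black, blue cap) stand in the shaker around (316,220). Now the cover.

```bash
python3 -m handwheel '[[-0.06,-0.002,0,0,0,0,-0.2],[-0.12,-0.003,0,0,0,0,-0.2],[-0.18,-0.005,0,0,0,0,-0.2],[-0.24,-0.006,0,0,0,0,-0.2],[-0.3,-0.008,0,0,0,0,-0.2],[-0.36,-0.009,0.03,0,0,0,-0.2],[-0.414,-0.0105,0.07,0,0,0,-0.2],[-0.414,-0.0105,0.108,0,0,0,-0.2],[-0.414,-0.0105,0.108,0,0,0,-0.2],[-0.414,-0.0105,0.108,0,0,0,-0.2]]'
python3 -m handwheel '[[0,0,0,0,0,0,-0.2],[0,0,0,0,0,0,-0.2],[0,0,0,0,0,0,-0.2]]'
python3 - <<'E'
from h import *
print(shift((542,358.5,8.5)))
E
```

```text
clock: 23.0
position: [543.3, 358.0, 61.2]
ee_rot: [0.735, -0.678, 0.0, 0.0]
contact_force: [0.1, 0.9, 1.4]
gripper_width: 34.2
grasp_force: 0.0
clock: 23.38
position: [543.2, 358.3, 61.9]
ee_rot: [0.735, -0.678, -0.0, -0.001]
contact_force: [-0.7, -0.2, 0.2]
gripper_width: 34.4
grasp_force: 0.0
[-0.00020128  0.00126751  0.05344499]
```

```bash
python3 -m handwheel '[[0,0.001,0.02,0,0,0,-0.2],[0,0.001,0.04,0,0,0,-0.2],[0,0.001,0.048,0,0,0,-0.2],[0,0.001,0.053,0,0,0,-0.2],[0,0.001,0.053,0,0,0,-0.2],[0,0.001,0.053,0,0,0,-1],[0,0.001,0.053,0,0,0,-1],[0,0.001,0.053,0,0,0,-1],[0,0.001,0.053,0,0,0,-1],[0,0.001,0.053,0,0,0,-1]]'
python3 -m handwheel '[[0,0,-0.02,0,0,0,-1],[0,0,-0.06,0,0,0,-1],[0,0,-0.11,0,0,0,-1],[0,0,-0.16,0,0,0,-1],[0,0,-0.16,0,0,0,-1],[0,0,-0.16,0,0,0,-1],[0,0,-0.16,0,0,0,-1]]'
python3 - <<'E'
from h import *
im,D=get_image('scene');cv2.imwrite('pics/s7.png',im); print(read_state()['position'])
print(shift((594,-32,150)))
im,D=get_image('top');cv2.imwrite('pics/t7.png',im)
hsv=cv2.cvtColor(im,cv2.COLOR_BGR2HSV); m=cv2.inRange(hsv,(5,150,100),(18,255,255)); cs,_=cv2.findContours(m,0,2)
for c in sorted(cs,key=cv2.contourArea)[-2:]:
    P=np.array([atz("top",u,v,168)[:2] for u,v in c[:,0]],np.float32); print(cv2.contourArea(c),cv2.minAreaRect(P))
E
```

```text
clock: 24.62
position: [542.3, 358.8, 8.8]
ee_rot: [0.735, -0.678, 0.0, -0.001]
contact_force: [-0.5, 0.2, 5.0]
gripper_width: 10.2
grasp_force: 62.1
clock: 25.5
position: [540.8, 357.5, 165.3]
ee_rot: [0.735, -0.678, -0.0, 0.002]
contact_force: [0.1, 0.1, -1.2]
gripper_width: 10.3
grasp_force: 61.2
[541.00721379 357.60291149 165.5264396 ]
[ 0.39256783 -0.02142408  0.01646941]
82.0 ((783.639892578125, 121.99441528320312), (23.89511489868164, 102.38616943359375), 5.544595718383789)
454.0 ((541.4734497070312, 328.1788635253906), (102.48967742919922, 64.93644714355469), 1.002785325050354)
```

```bash
python3 -m handwheel '[[0.05,-0.003,0,0,0,0,-1],[0.1,-0.006,0,0,0,0,-1],[0.15,-0.009,0,0,0,0,-1],[0.2,-0.012,0,0,0,0,-1],[0.25,-0.015,0,0,0,0,-1],[0.3,-0.018,0,0,0,0,-1],[0.35,-0.02,0,0,0,0,-1],[0.393,-0.021,0,0,0,0,-1],[0.393,-0.021,0,0,0,0,-1],[0.393,-0.021,0,0,0,0,-1]]'
python3 - <<'E'
from h import *
A=lambda u,v:(280+(u+.5)/5-.5,170+(v+.5)/5-.5)
S=lambda u,v:(270+(u+.5)/8-.5,200+(v+.5)/8-.5)
c,s=np.cos(np.radians(4.5)),np.sin(np.radians(4.5))
def L(P): d=P[:2]-np.array([594,-32]); return np.round([c*d[0]+s*d[1],-s*d[0]+c*d[1]],1)
for q in[(418,208),(622,65),(605,55),(410,190)]: print("s",L(atz("scene",*S(*q),118)))
for q in[(45,50),(62,230),(300,30),(318,205)]: print("t",L(atz("top",*A(*q),118)))
print("base",*[L(atz("top",*A(*q),0)) for q in[(65,284)]],*[L(atz("scene",*S(*q),0)) for q in[(388,430),(642,232)]])
P=cloud("top",np.load("top0.npy"))[170:235,280:350].reshape(-1,3); P=P[P[:,2]>80]; Q=np.array([L(p) for p in P])
for y0,y1 in((45,95),(-95,-45)):
    q=Q[(Q[:,1]>y0)&(Q[:,1]<y1)]; print(q.min(0),q.max(0),np.percentile(q,[3,97],axis=0))
print(shift((594,-33,110)))
im,D=get_image('scene');cv2.imwrite('pics/s8.png',cv2.resize(im[160:280,260:420],(800,600),interpolation=cv2.INTER_CUBIC))
im,D=get_image('top');cv2.imwrite('pics/t8.png',im)
E
```

```text
clock: 26.85
position: [594.3, -31.5, 167.1]
ee_rot: [0.735, -0.678, -0.0, 0.0]
contact_force: [0.3, 1.0, -1.7]
gripper_width: 9.9
grasp_force: 61.2
s [-65.2 -84. ]
s [ 56.3 -87.7]
s [ 56.2 -78.4]
s [-59.9 -74.6]
t [63.3 85.2]
t [-57.9  83.8]
t [ 61.7 -85.1]
t [-56.4 -85.6]
base [-81.2  89.1] [-83.9 -84.7] [ 80.4 -86.7]
[-59.3  52.8] [62.9 86.9] [[-57.744  53.852]
 [ 58.692  85.748]]
[-130.1  -85.5] [ 63.  -47.5] [[-59.1   -83.894]
 [ 58.894 -52.1  ]]
[0.00143486 0.00034399 0.05713699]
```

View pics/s8.png

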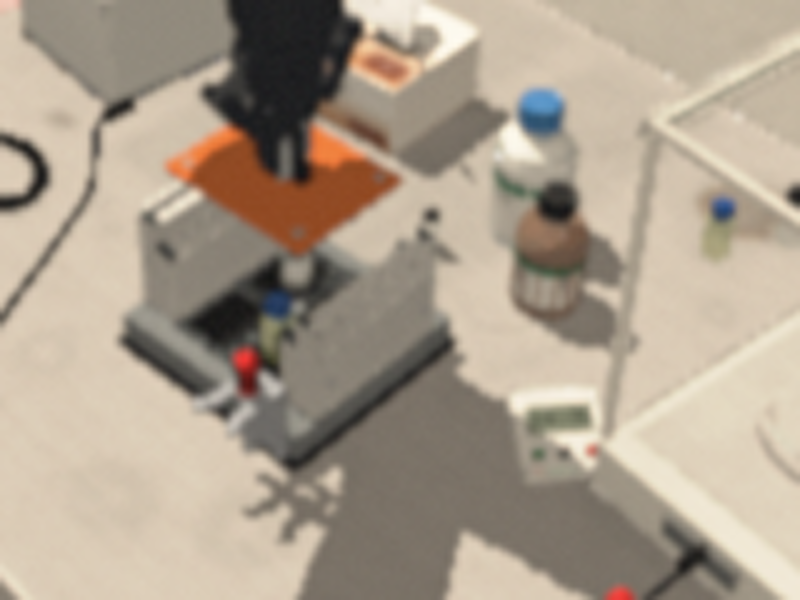

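The cover hangs level above the shaker, with both vials upright beneath it. I'll lower it.

```bash
python3 -m handwheel '[[0.001,0,0.02,0,0,0,-1],[0.001,0,0.04,0,0,0,-1],[0.001,0,0.055,0,0,0,-1],[0.001,0,0.06,0,0,0,-1],[0.001,0,0.063,0,0,0,-1],[0.001,0,0.066,0,0,0,-1],[0.001,0,0.068,0,0,0,-1],[0.001,0,0.069,0,0,0,-1],[0.001,0,0.07,0,0,0,-1],[0.001,0,0.07,0,0,0,-1]]'
```

```text
clock: 28.2
position: [594.6, -32.7, 97.8]
ee_rot: [0.735, -0.678, 0.0, -0.0]
contact_force: [0.3, -1.0, -1.4]
gripper_width: 10.1
grasp_force: 61.2
```

```bash
python3 -m handwheel '[[0,0,0.001,0,0,0,-1],[0,0,0.0015,0,0,0,-1],[0,0,0.0015,0,0,0,-1]]'
python3 -m handwheel '[[0,0,0,0,0,0,-0.5],[0,0,0,0,0,0,-0.3],[0,0,0,0,0,0,-0.3],[0,0,-0.02,0,0,0,-0.2],[0,0,-0.05,0,0,0,-0.2],[0,0,-0.08,0,0,0,-0.2],[0,0,-0.08,0,0,0,-0.2]]'
python3 - <<'E'
from h import *
print(shift((411,357.5,80)))
im,D=get_image('scene');cv2.imwrite('pics/s9.png',cv2.resize(im[160:280,260:420],(800,600),interpolation=cv2.INTER_CUBIC))
im,D=get_image('top');cv2.imwrite('pics/t9.png',im)
hsv=cv2.cvtColor(im,cv2.COLOR_BGR2HSV); m=cv2.inRange(hsv,(100,120,40),(125,255,255)); m[:, :150]=0; m[:190]=0;m[285:]=0;m[:,270:]=0
c=max(cv2.findContours(m,0,2)[0],key=cv2.contourArea)
print(cv2.minAreaRect(np.array([atz("top",u,v,6)[:2] for u,v in c[:,0]],np.float32)))
E
```

```text
clock: 28.58
position: [594.7, -32.7, 96.8]
ee_rot: [0.735, -0.678, 0.0, -0.0]
contact_force: [-1.4, 0.1, 2.0]
gripper_width: 9.9
grasp_force: 61.7
clock: 29.45
position: [596.3, -32.5, 179.1]
ee_rot: [0.735, -0.678, 0.002, -0.002]
contact_force: [0.1, -1.1, -0.6]
gripper_width: 34.2
grasp_force: 0.0
[-0.40376108  0.15359411  0.09827542]
((411.5518798828125, 357.43463134765625), (149.41433715820312, 102.04363250732422), 88.20181274414062)
```

```bash
python3 -m handwheel '[[-0.055,0.021,0,0,0,0.107,-0.2],[-0.11,0.042,0,0,0,0.107,-0.2],[-0.165,0.063,0,0,0,0.107,-0.2],[-0.22,0.084,0,0,0,0.107,-0.2],[-0.275,0.105,0,0,0,0.107,-0.2],[-0.33,0.126,0.02,0,0,0.107,-0.2],[-0.38,0.145,0.06,0,0,0.107,-0.2],[-0.4037,0.1535,0.1,0,0,0.107,-0.2],[-0.4037,0.1535,0.115,0,0,0.107,-0.2],[-0.4037,0.1535,0.115,0,0,0.107,-0.2]]'
python3 -m handwheel '[[0,0,0,0,0,0,-0.2],[0,0,0,0,0,0,-0.2],[0,0,0,0,0,0,-0.2]]'
python3 - <<'E'
from h import *
s=read_state(); print(R.from_quat(s["ee_rot"]).as_matrix().round(3).tolist(),shift((411,357.7,8.5)))
im,D=get_image('scene');cv2.imwrite('pics/s10.png',cv2.resize(im[160:280,260:420],(800,600),interpolation=cv2.INTER_CUBIC))
im,D=get_image('top');cv2.imwrite('pics/t10.png',im)
hsv=cv2.cvtColor(im,cv2.COLOR_BGR2HSV); m=cv2.inRange(hsv,(5,150,80),(18,255,255)); m[:,:270]=0;m[:,350:]=0
c=max(cv2.findContours(m,0,2)[0],key=cv2.contourArea)
print(cv2.minAreaRect(np.array([atz("top",u,v,94)[:2] for u,v in c[:,0]],np.float32)))
C=cloud("top",D)
for n,mm in(("plate",m),):
    P=C[mm>0]; print(n,len(P),np.percentile(P[:,2],[5,50,95])); print("tilt",np.linalg.lstsq(np.c_[P[:,:2]-[594,-32],np.ones(len(P))],P[:,2],rcond=None)[0])
E
```

```text
clock: 30.8
position: [408.4, 355.9, 59.6]
ee_rot: [-0.698, 0.716, -0.001, -0.002]
contact_force: [-0.0, 0.4, 0.6]
gripper_width: 34.3
grasp_force: 0.0
clock: 31.18
position: [409.6, 357.2, 62.3]
ee_rot: [-0.698, 0.717, 0.0, 0.001]
contact_force: [-0.2, -0.3, -0.6]
gripper_width: 34.0
grasp_force: 0.0
[[-0.027, -1.0, 0.001], [-1.0, 0.027, 0.002], [-0.002, -0.001, -1.0]] [-0.00040481 -0.00136969  0.05384742]
((593.4442749023438, -30.660247802734375), (102.95953369140625, 125.05078125), 4.225281715393066)
plate 1131 [ 68.30804019  94.45793168 102.2661526 ]
tilt [ -1.2079101    0.7394436  109.49677991]
```

View pics/s10.png

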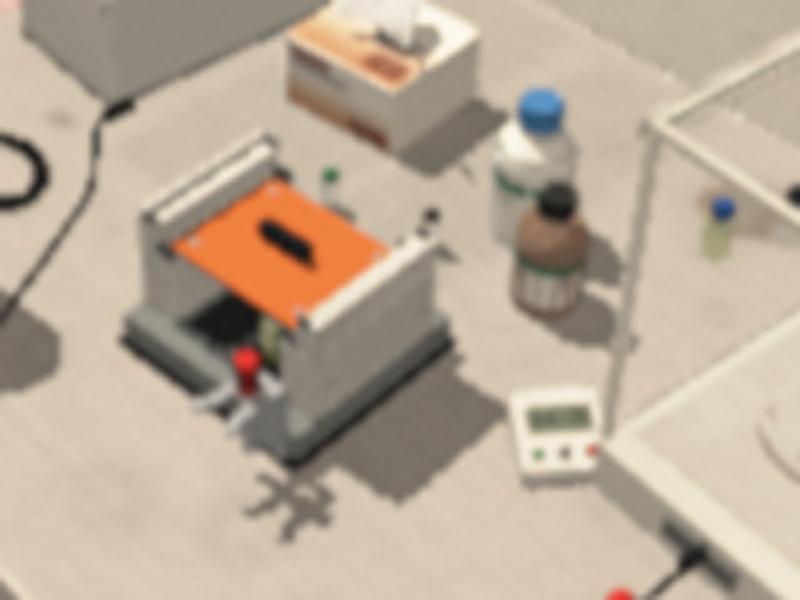

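The cover lies flat on its seat (height 94.5 mm, centred). Now the lid.

```bash
python3 -m handwheel '[[0,-0.001,0.02,0,0,0,-0.2],[0,-0.001,0.04,0,0,0,-0.2],[0,-0.001,0.048,0,0,0,-0.2],[0,-0.001,0.053,0,0,0,-0.2],[0,-0.001,0.053,0,0,0,-0.2],[0,-0.001,0.053,0,0,0,-1],[0,-0.001,0.053,0,0,0,-1],[0,-0.001,0.053,0,0,0,-1],[0,-0.001,0.053,0,0,0,-1],[0,-0.001,0.053,0,0,0,-1]]'
python3 -m handwheel '[[0,0,-0.02,0,0,0,-1],[0,0,-0.06,0,0,0,-1],[0,0,-0.11,0,0,0,-1],[0,0,-0.17,0,0,0,-1],[0,0,-0.18,0,0,0,-1],[0,0,-0.18,0,0,0,-1],[0,0,-0.18,0,0,0,-1],[0,0,-0.18,0,0,0,-1]]'
python3 - <<'E'
from h import *
print(shift((594,-33,190)))
im,D=get_image('top');cv2.imwrite('pics/t11.png',im)
hsv=cv2.cvtColor(im,cv2.COLOR_BGR2HSV); m=cv2.inRange(hsv,(100,120,40),(125,255,255)); m[:, :150]=0; m[:170]=0;m[320:]=0;m[:,270:]=0
c=max(cv2.findContours(m,0,2)[0],key=cv2.contourArea)
P=np.array([atz("top",u,v,186)[:2] for u,v in c[:,0]],np.float32);print(cv2.minAreaRect(P),P.min(0),P.max(0))
E
```

```text
clock: 32.52
position: [410.3, 357.7, 9.1]
ee_rot: [-0.698, 0.716, 0.0, 0.001]
contact_force: [-1.1, -0.1, 5.5]
gripper_width: 10.3
grasp_force: 61.8
clock: 33.52
position: [409.4, 356.5, 186.3]
ee_rot: [-0.698, 0.716, -0.0, -0.002]
contact_force: [-0.5, 0.4, -1.6]
gripper_width: 10.4
grasp_force: 60.9
[ 0.38455058 -0.19472051 -0.00282953]
((408.2271423339844, 321.70794677734375), (79.60333251953125, 101.37198638916016), 88.56230163574219) [358.25815 281.0213 ] [459.29852 362.69214]
```

```bash
python3 -m handwheel '[[0.05,-0.025,0,0,0,-0.107,-1],[0.1,-0.05,0,0,0,-0.107,-1],[0.15,-0.075,0,0,0,-0.107,-1],[0.2,-0.1,0,0,0,-0.107,-1],[0.25,-0.125,0,0,0,-0.107,-1],[0.3,-0.15,0,0,0,-0.107,-1],[0.35,-0.175,0,0,0,-0.107,-1],[0.385,-0.194,0,0,0,-0.107,-1],[0.385,-0.194,0,0,0,-0.107,-1],[0.385,-0.194,0,0,0,-0.107,-1]]'
python3 -m handwheel '[[0,0,0,0,0,0,-1],[0,0,0,0,0,0,-1],[0,0,0,0,0,0,-1]]'
python3 - <<'E'
from h import *
s=read_state(); T=R.from_euler('z',-85.5,degrees=True)*R.from_euler('x',180,degrees=True)
print((R.from_quat(s["ee_rot"]).inv()*T).as_rotvec(),shift((594.5,-33,121)))
im,D=get_image('top');cv2.imwrite('pics/t12.png',im)
hsv=cv2.cvtColor(im,cv2.COLOR_BGR2HSV); m=cv2.inRange(hsv,(100,120,40),(125,255,255)); m[:150]=0;m[260:]=0;m[:,:270]=0;m[:,360:]=0
c=max(cv2.findContours(m,0,2)[0],key=cv2.contourArea)
P=np.array([atz("top",u,v,s["position"][2]-3)[:2] for u,v in c[:,0]],np.float32);print(cv2.minAreaRect(P),P.min(0),P.max(0))
E
```

```text
clock: 34.83
position: [593.4, -32.5, 187.4]
ee_rot: [0.735, -0.678, -0.001, 0.001]
contact_force: [-0.9, -0.2, -1.9]
gripper_width: 10.2
grasp_force: 60.8
clock: 35.2
position: [593.8, -32.0, 188.5]
ee_rot: [0.736, -0.677, 0.0, -0.0]
contact_force: [0.5, 0.8, -1.3]
gripper_width: 10.7
grasp_force: 60.8
[-3.32431510e-04  4.78058169e-05  3.59245224e-03] [ 0.00108643 -0.00060161  0.06753419]
((595.8564453125, -76.52305603027344), (101.07833862304688, 59.77754592895508), 4.624527454376221) [ 544.3948  -108.63569] [647.45996  -48.349834]
```

```bash
python3 -m handwheel '[[0.001,-0.001,0.02,0,0,0.003,-1],[0.001,-0.001,0.04,0,0,0.003,-1],[0.001,-0.001,0.052,0,0,0.003,-1],[0.001,-0.001,0.057,0,0,0.003,-1],[0.001,-0.001,0.061,0,0,0.003,-1],[0.001,-0.001,0.063,0,0,0.003,-1],[0.001,-0.001,0.065,0,0,0.003,-1],[0.001,-0.001,0.067,0,0,0.003,-1],[0.001,-0.001,0.067,0,0,0.003,-1],[0.001,-0.001,0.067,0,0,0.003,-1]]'
```

```text
clock: 36.5
position: [595.0, -33.6, 121.4]
ee_rot: [0.734, -0.679, 0.0, -0.0]
contact_force: [-0.7, 0.1, -2.2]
gripper_width: 10.3
grasp_force: 60.9
```

```bash
python3 -m handwheel '[[0,0,0.0005,0,0,0,-1],[0,0,0.001,0,0,0,-1],[0,0,0.001,0,0,0,-1]]'
```

```text
clock: 36.88
position: [595.1, -33.6, 121.2]
ee_rot: [0.734, -0.679, 0.0, -0.0]
contact_force: [-3.2, 0.5, 6.1]
gripper_width: 10.3
grasp_force: 61.7
```

```bash
python3 -m handwheel '[[0,0,0,0,0,0,-0.5],[0,0,0,0,0,0,-0.3],[0,0,0,0,0,0,-0.3],[0,0,-0.02,0,0,0,-0.2],[0,0,-0.05,0,0,0,-0.2],[0,0,-0.07,0,0,0,-0.2],[0,0,-0.07,0,0,0,-0.2]]'
python3 -c "
from h import *
print(shift((541,-379.4,130)))"
```

```text
clock: 37.75
position: [596.0, -33.4, 191.9]
ee_rot: [0.734, -0.679, 0.001, -0.002]
contact_force: [-0.3, -0.3, -0.9]
gripper_width: 34.3
grasp_force: 0.0
[0.34064008 0.08207366 0.06145078]
```

```bash
python3 -m handwheel '[[0.05,0.012,0,0,0,0.33,0],[0.1,0.024,0,0,0,0.33,0],[0.15,0.036,0,0,0,0.33,0],[0.2,0.048,0,0,0,0.33,0],[0.25,0.06,0,0,0,0.33,0],[0.3,0.072,0.02,0,0,0.33,0],[0.34,0.082,0.04,0,0,0.33,0],[0.34,0.082,0.06,0,0,0.33,0],[0.34,0.082,0.06,0,0,0.33,0],[0.34,0.082,0.06,0,0,0.33,0]]'
python3 -m handwheel '[[0,0,0,0,0,0,0],[0,0,0,0,0,0,0],[0,0,0,0,0,0,0]]'
python3 - <<'E'
from h import *
s=read_state(); print(R.from_quat(s["ee_rot"]).as_matrix().round(3).tolist(),shift((541,-379.4,68)))
im,D=get_image('scene');cv2.imwrite('pics/s13.png',im)
im,D=get_image('top');cv2.imwrite('pics/t13.png',im)
hsv=cv2.cvtColor(im,cv2.COLOR_BGR2HSV); m=cv2.inRange(hsv,(100,120,40),(125,255,255)); m[:150]=0;m[260:]=0;m[:,:270]=0;m[:,360:]=0
c=max(cv2.findContours(m,0,2)[0],key=cv2.contourArea)
P=np.array([atz("top",u,v,118)[:2] for u,v in c[:,0]],np.float32);print(cv2.minAreaRect(P))
Q=cloud("top",D)[cv2.erode(m,np.ones((3,3)))>0]; print(np.percentile(Q[:,2],[5,50,95]))
for y0,y1 in((-100,-50),(-50,-15),(-15,40)):
    for x0,x1 in((540,590),(590,650)):
        q=Q[(Q[:,1]>y0)&(Q[:,1]<y1)&(Q[:,0]>x0)&(Q[:,0]<x1)]; print(y0,x0,len(q),np.median(q[:,2]))
E
```

```text
clock: 39.0
position: [540.0, -378.7, 130.4]
ee_rot: [-0.613, 0.79, -0.0, -0.0]
contact_force: [-0.0, -0.8, 0.3]
gripper_width: 42.9
grasp_force: 0.0
clock: 39.38
position: [540.0, -378.7, 130.9]
ee_rot: [-0.613, 0.79, -0.0, 0.0]
contact_force: [-0.2, -0.1, -0.7]
gripper_width: 42.7
grasp_force: 0.0
[[-0.249, -0.969, 0.001], [-0.969, 0.249, -0.0], [0.0, -0.001, -1.0]] [ 0.00039498 -0.00110181  0.06289956]
((593.6642456054688, -33.1885986328125), (106.50288391113281, 150.1718292236328), 4.100004196166992)
[111.32567069 118.30949283 124.98621014]
-100 540 167 118.43726526507616
-100 590 210 118.8398320241128
-50 540 127 117.85340624551672
-50 590 112 117.69668137237913
-15 540 189 118.5959807933187
-15 590 208 117.9493154439463
```

The lid is flat on its seat (z 118 ±0.5 at all corners). Now to grip the lever ball.

```bash
python3 -m handwheel '[[0,-0.001,0.02,0,0,0,0],[0,-0.001,0.04,0,0,0,0],[0,-0.001,0.055,0,0,0,0],[0,-0.001,0.062,0,0,0,0],[0,-0.001,0.062,0,0,0,0],[0,-0.001,0.062,0,0,0,-1],[0,-0.001,0.062,0,0,0,-1],[0,-0.001,0.062,0,0,0,-1],[0,-0.001,0.062,0,0,0,-1],[0,-0.001,0.062,0,0,0,-1]]'
python3 - <<'E'
from h import *
im,D=get_image('scene');cv2.imwrite('pics/s14.png',cv2.resize(im[240:330,350:430],(640,720),interpolation=cv2.INTER_CUBIC)[:600])
E
```

```text
clock: 40.72
position: [542.4, -379.7, 69.5]
ee_rot: [-0.613, 0.79, -0.002, 0.001]
contact_force: [4.7, -1.3, 2.5]
gripper_width: 14.5
grasp_force: 58.6
```

```bash
python3 -m handwheel '[[0.0058,-0.0015,-0.0031,0,0,0,-1],[0.0119,-0.0015,-0.0056,0,0,0,-1],[0.0183,-0.0015,-0.0074,0,0,0,-1],[0.0248,-0.0015,-0.0085,0,0,0,-1],[0.0314,-0.0015,-0.0089,0,0,0,-1],[0.0314,-0.0015,-0.0089,0,0,0,-1],[0.0314,-0.0015,-0.0089,0,0,0,-1],[0.0314,-0.0015,-0.0089,0,0,0,-1]]'
python3 - <<'E'
from h import *
s=read_state();print(R.from_quat(s["ee_rot"]).inv().apply(s["position"]-np.array([542.4,-379.7,69.5])))
im,D=get_image('top');cv2.imwrite('pics/t15.png',im)
E
```

```text
clock: 41.78
position: [534.7, -409.1, 76.5]
ee_rot: [-0.612, 0.791, 0.0, 0.001]
contact_force: [5.1, 0.8, -1.9]
gripper_width: 13.2
grasp_force: 67.4
[30.42248015  0.03978205 -7.00395743]
```

```bash
python3 -m handwheel '[[0.001,0,-0.001,0,0,0,-1],[0.001,0,-0.001,0,0,0,-1],[0.001,0,-0.001,0,0,0,-1],[0.001,0,-0.001,0,0,0,-1]]'
python3 - <<'E'
from h import *
s=read_state();print(R.from_quat(s["ee_rot"]).inv().apply(s["position"]-np.array([542.4,-379.7,69.5])))
E
python3 -m handwheel '[[0,0,0,0,0,0,-0.5],[0,0,0,0,0,0,-0.3],[0,0,0,0,0,0,-0.2],[0,0,0,0,0,0,-0.2],[0,0,0,0,0,0,-0.2],[0,0,-0.03,0,0,0,-0.2],[0,0,-0.06,0,0,0,-0.2],[0,0,-0.06,0,0,0,-0.2],[0,0,-0.06,0,0,0,-0.2]]'
python3 - <<'E'
from h import *
s=read_state();print(R.from_quat(s["ee_rot"]).inv().apply(s["position"]-np.array([542.4,-379.7,69.5])))
for n in("scene","top"):
    im,D=get_image(n);cv2.imwrite(f'pics/{n}16.png',im)
    hsv=cv2.cvtColor(im,cv2.COLOR_BGR2HSV); m=cv2.inRange(hsv,(0,170,100),(6,255,255))|cv2.inRange(hsv,(174,170,100),(180,255,255))
    k,l,st,ce=cv2.connectedComponentsWithStats(m)
    for i in range(1,k):
        P=atz(n,*ce[i],94)
        if st[i,4]>3 and abs(P[0]-535)<40 and abs(P[1]+405)<50: print(n,st[i,4],P)
E
```

```text
clock: 42.32
position: [534.6, -409.6, 76.5]
ee_rot: [-0.612, 0.791, 0.001, 0.001]
contact_force: [7.3, 1.0, -3.7]
gripper_width: 13.8
grasp_force: 67.3
[30.85646897  0.04911423 -7.09943405]
clock: 43.45
position: [533.6, -410.5, 137.6]
ee_rot: [-0.613, 0.79, 0.001, -0.0]
contact_force: [-0.4, 0.7, -0.1]
gripper_width: 34.1
grasp_force: 0.0
[ 32.03075142   0.92969887 -68.09564767]
scene 11 [ 533.29371767 -399.18054443   94.        ]
top 18 [ 537.15273475 -398.18158838   94.        ]
```

```bash
python3 -m handwheel '[[0,0.06,-0.02,0,0,0,-0.2],[0,0.12,-0.02,0,0,0,-0.2],[0,0.15,-0.02,0,0,0,-0.2],[0,0.15,-0.02,0,0,0,-0.2],[0,0.15,-0.02,0,0,0,-0.2]]'|head -2
python3 - <<'E'
from h import *
out=[]
for n in("scene","top"):
    im,D=get_image(n);cv2.imwrite(f'pics/{n}17.png',im)
    q=proj(n,[(533,-408,70)])[0].astype(int); a=im[q[1]-20:q[1]+20,q[0]-20:q[0]+20]
    out.append(cv2.resize(a,(400,400),interpolation=cv2.INTER_CUBIC)); print(n,q-20)
    hsv=cv2.cvtColor(im,cv2.COLOR_BGR2HSV); m=cv2.inRange(hsv,(0,150,90),(8,255,255))|cv2.inRange(hsv,(172,150,90),(180,255,255))
    k,l,st,ce=cv2.connectedComponentsWithStats(m)
    for i in range(1,k):
        P=atz(n,*ce[i],94)
        if st[i,4]>3 and abs(P[0]-535)<40 and abs(P[1]+405)<50: print(n,st[i,4],ce[i],P)
cv2.imwrite("pics/l17.png",np.hstack(out))
E
```

```text
clock: 44.18
position: [389.3, -373.8, 158.0]
scene [368 270]
scene 19 [387.89473684 283.42105263] [ 535.1194227  -398.58390582   94.        ]
top [406 194]
top 17 [424.64705882 212.47058824] [ 538.0160332  -397.39269236   94.        ]
```

View pics/l17.png

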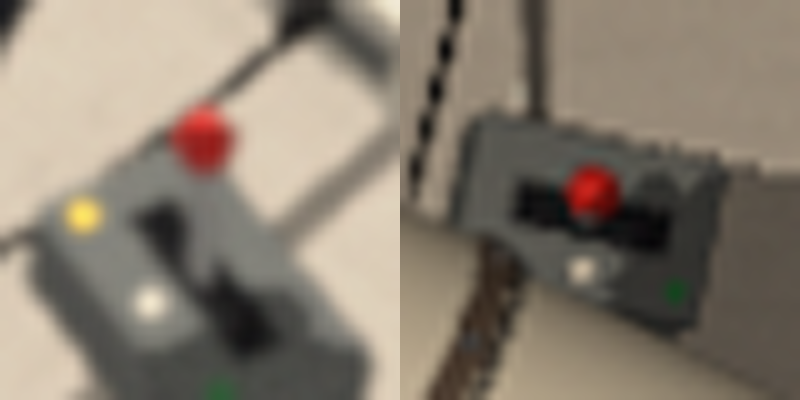

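The last picture shows the ball near upright: scene crop (205,140), top crop (592,190), slot from (515,198) to (670,230), white dot (580,269). I'll compute the exact lever angle.

```bash
python3 - <<'E'
from h import *
T=lambda u,v:(406+(u-400+.5)/10-.5,194+(v+.5)/10-.5)
S=lambda u,v:(368+(u+.5)/10-.5,270+(v+.5)/10-.5)
a,b=atz("top",*T(517,200),40),atz("top",*T(668,230),40); print("slot",a,b,(a+b)/2)
w=atz("top",*T(580,269),40); g=atz("top",*T(676,291),40); ws=atz("scene",*S(150,303),40); ys=atz("scene",*S(84,215),40); gs=atz("scene",*S(222,388),40)
print("white",w,ws,"green",g,gs,"yellow",ys)
im=cv2.imread("pics/top0.png"); A=lambda u,v:(280+(u+.5)/5-.5,170+(v+.5)/5-.5)
y,w0,g0=[atz("top",*A(*q),40) for q in((673,244),(722,256),(769,267))]; print("0:",y,w0,g0)
d=y-g0; d/=np.linalg.norm(d); ex=np.array([d[1],-d[0],0]); print("box y",d)
for n,P in(("top",atz("top",*T(592,190),94)),("scene",atz("scene",*S(205,140),94))):
    print(n,P,"y' rel white",(P-w0)@d,"x'",(P-w0)@ex)
B=np.array([541.3,-379.4,0]);print("start ball rel white",(B-w0)@d,(B-w0)@ex)
# triangulate ball
c1,r1=ray("top",*T(592,190));c2,r2=ray("scene",*S(205,140))
t=np.linalg.lstsq(np.c_[r1,-r2],c2-c1,rcond=None)[0];print(c1+r1*t[0],c2+r2*t[1])
E
```

```text
slot [ 541.41186102 -382.73935449   40.        ] [ 530.25183692 -435.35366359   40.        ] [ 535.83184897 -409.04650904   40.        ]
white [ 517.07423084 -403.86568828   40.        ] [ 515.03240309 -404.1550414    40.        ] green [ 508.94969611 -437.25640318   40.        ] [ 508.77555754 -436.08132738   40.        ] yellow [ 523.65083861 -371.37542465   40.        ]
0: [ 524.64637449 -371.41061699   40.        ] [ 515.83473876 -405.3942843    40.        ] [ 507.7191633  -438.08366247   40.        ]
box y [0.24607702 0.96925028 0.        ]
top [ 537.7424358  -397.73240704   94.        ] y' rel white 12.817257401650709 x' 19.34862954767573
scene [ 535.10405236 -399.1621466    94.        ] y' rel white 10.78223641203426 x' 17.14320171377402
start ball rel white 31.46138281597864 18.285615599354408
[ 538.15569006 -398.42662773   90.73246655] [ 537.41312674 -397.77588345   90.50029522]
```

```bash
python3 -c "
from h import *
print(shift((536.3,-398.7,135)))"
```

```text
[-0.01236133 -0.14819179  0.02273637]
```

```bash
python3 -m handwheel '[[-0.012,-0.05,0,0,0,0,0],[-0.012,-0.1,0,0,0,0,0],[-0.012,-0.148,0.02,0,0,0,0],[-0.012,-0.148,0.02,0,0,0,0],[-0.012,-0.148,0.02,0,0,0,0],[-0.012,-0.148,0.02,0,0,0,0],[-0.012,-0.148,0.02,0,0,0,0]]'|head -2; python3 -c "
from h import *
print(shift((536.3,-398.7,74)))"
```

```text
clock: 45.15
position: [534.7, -398.9, 139.5]
[-0.00061953 -0.00137648  0.06548328]
```

```bash
python3 -m handwheel '[[-0.0005,-0.001,0.02,0,0,0,0],[-0.0005,-0.001,0.04,0,0,0,0],[-0.0005,-0.001,0.058,0,0,0,0],[-0.0005,-0.001,0.064,0,0,0,0],[-0.0005,-0.001,0.064,0,0,0,0],[-0.0005,-0.001,0.064,0,0,0,-1],[-0.0005,-0.001,0.064,0,0,0,-1],[-0.0005,-0.001,0.064,0,0,0,-1],[-0.0005,-0.001,0.064,0,0,0,-1],[-0.0005,-0.001,0.064,0,0,0,-1]]'
python3 -m handwheel '[[0.003,0,-0.0005,0,0,0,-1],[0.006,0,-0.0008,0,0,0,-1],[0.009,0,-0.001,0,0,0,-1],[0.0115,0,-0.001,0,0,0,-1],[0.0115,0,-0.001,0,0,0,-1],[0.0115,0,-0.001,0,0,0,-1],[0.0115,0,-0.001,0,0,0,-1]]'
```

```text
clock: 46.4
position: [537.6, -399.2, 75.4]
ee_rot: [-0.613, 0.79, -0.002, 0.001]
contact_force: [3.6, -1.3, 3.3]
gripper_width: 14.3
grasp_force: 58.6
clock: 47.28
position: [535.1, -409.3, 76.3]
ee_rot: [-0.613, 0.79, -0.001, 0.001]
contact_force: [6.0, 1.5, 4.8]
gripper_width: 14.2
grasp_force: 58.7
```

```bash
python3 -m handwheel '[[0.001,0,0,0,0,0,-1],[0.001,0,0,0,0,0,-1],[0.001,0,0,0,0,0,-1]]' | head -2
python3 -m handwheel '[[0,0,0,0,0,0,-0.5],[0,0,0,0,0,0,-0.3],[0,0,0,0,0,0,-0.2],[0,0,0,0,0,0,-0.2],[0,0,-0.03,0,0,0,-0.2],[0,0,-0.06,0,0,0,-0.2],[0,0.06,-0.08,0,0,0,-0.2],[0,0.12,-0.08,0,0,0,-0.2],[0,0.15,-0.08,0,0,0,-0.2],[0,0.15,-0.08,0,0,0,-0.2]]' | head -2
cat > ball.py <<'E'
from h import *
r=[]
for n in("scene","top"):
    im,D=get_image(n); hsv=cv2.cvtColor(im,cv2.COLOR_BGR2HSV); m=cv2.inRange(hsv,(0,150,90),(8,255,255))|cv2.inRange(hsv,(172,150,90),(180,255,255))
    k,l,st,ce=cv2.connectedComponentsWithStats(m)
    for i in range(1,k):
        P=atz(n,*ce[i],92)
        if st[i,4]>3 and abs(P[0]-535)<40 and abs(P[1]+405)<55: print(n,st[i,4],P.round(1)); r.append(ray(n,*ce[i]))
(c1,r1),(c2,r2)=r[:2]; t=np.linalg.lstsq(np.c_[r1,-r2],c2-c1,rcond=None)[0]; B=(c1+r1*t[0]+c2+r2*t[1])/2
d=np.array([.246,.969,0]); print(B.round(1),"y'",(B-[515.8,-405.4,0])@d, read_state()["clock"])
E
python3 ball.py
```

```text
clock: 47.65
position: [534.9, -410.0, 76.3]
clock: 48.9
position: [385.4, -372.7, 155.7]
scene 16 [ 533.8 -409.5   92. ]
top 16 [ 535.7 -409.8   92. ]
[ 535.2 -409.5   90.9] y' 0.8137012980928028 49.0
```

Lever upright (0.8 mm off, about 0.01 rad). I'll hold there, then regrip.

```bash
python3 -m handwheel '[[0,0,0,0,0,0,0],[0,0,0,0,0,0,0],[0,0,0,0,0,0,0],[0,0,0,0,0,0,0],[0,0,0,0,0,0,0],[0,0,0,0,0,0,0],[0,0,0,0,0,0,0],[0,0,0,0,0,0,0],[0,0,0,0,0,0,0],[0,0,0,0,0,0,0]]' | head -2; python3 -c "
from h import *
print(shift((535,-409.7,135)))"
```

```text
clock: 50.25
position: [387.8, -373.3, 155.2]
[-0.00142015 -0.15164003  0.02021313]
```

```bash
python3 -m handwheel '[[-0.001,-0.05,0,0,0,0,0],[-0.001,-0.1,0,0,0,0,0],[-0.001,-0.1515,0.02,0,0,0,0],[-0.001,-0.1515,0.02,0,0,0,0],[-0.001,-0.1515,0.02,0,0,0,0],[-0.001,-0.1515,0.02,0,0,0,0],[-0.001,-0.1515,0.02,0,0,0,0],[-0.001,-0.1515,0.02,0,0,0,0],[-0.001,-0.1515,0.02,0,0,0,0]]'|head -2; python3 -c "
from h import *
print(shift((535.3,-409.7,75)))"
```

```text
clock: 51.38
position: [534.6, -410.1, 135.7]
[-0.00057354 -0.00051848  0.06071335]
```

```bash
python3 -m handwheel '[[-0.0005,-0.0005,0.02,0,0,0,0],[-0.0005,-0.0005,0.04,0,0,0,0],[-0.0005,-0.0005,0.055,0,0,0,0],[-0.0005,-0.0005,0.0605,0,0,0,0],[-0.0005,-0.0005,0.0605,0,0,0,0],[-0.0005,-0.0005,0.0605,0,0,0,-1],[-0.0005,-0.0005,0.0605,0,0,0,-1],[-0.0005,-0.0005,0.0605,0,0,0,-1],[-0.0005,-0.0005,0.0605,0,0,0,-1],[-0.0005,-0.0005,0.0605,0,0,0,-1]]'
python3 -m handwheel '[[0.0066,0,0.0004,0,0,0,-1],[0.0131,0,0.0014,0,0,0,-1],[0.0194,0,0.0032,0,0,0,-1],[0.0256,0,0.0057,0,0,0,-1],[0.0314,0,0.0089,0,0,0,-1],[0.034,0,0.01,0,0,0,-1],[0.034,0,0.01,0,0,0,-1],[0.034,0,0.01,0,0,0,-1],[0.034,0,0.01,0,0,0,-1]]'
```

```text
clock: 52.62
position: [535.2, -409.9, 75.8]
ee_rot: [-0.613, 0.79, -0.0, -0.0]
contact_force: [-3.1, 1.5, 6.3]
gripper_width: 14.5
grasp_force: 58.5
clock: 53.75
position: [527.1, -442.9, 66.0]
ee_rot: [-0.613, 0.79, -0.001, 0.0]
contact_force: [-2.8, 1.6, 5.6]
gripper_width: 14.2
grasp_force: 68.9
```

```bash
python3 -m handwheel '[[0.001,0,0,0,0,0,-1],[0.002,0,0.001,0,0,0,-1],[0.003,0,0.001,0,0,0,-1],[0.003,0,0.001,0,0,0,-1]]'
python3 -m handwheel '[[0,0,0,0,0,0,-0.5],[0,0,0,0,0,0,-0.3],[0,0,0,0,0,0,-0.2],[0,0,0,0,0,0,-0.2],[0,0,-0.03,0,0,0,-0.2],[0,0,-0.06,0,0,0,-0.2],[0,0.06,-0.08,0,0,0,-0.2],[0,0.12,-0.08,0,0,0,-0.2],[0,0.15,-0.08,0,0,0,-0.2],[0,0.15,-0.08,0,0,0,-0.2]]' | head -2
python3 ball.py
```

```text
clock: 54.25
position: [526.3, -446.0, 64.6]
ee_rot: [-0.613, 0.79, -0.001, -0.0]
contact_force: [-3.8, -0.7, 4.3]
gripper_width: 12.3
grasp_force: 57.1
clock: 55.5
position: [379.0, -407.7, 144.4]
scene 17 [ 523.9 -435.5   92. ]
top 18 [ 529.  -432.4   92. ]
[ 529.2 -433.5   84.9] y' -23.902041490021677 55.6
```

The lever slipped in the pads and stopped at about 0.97. I'll push it home with closed fingers from the +y side.

```bash
python3 -m handwheel '[[0,0,0,0,0,0,-1],[0,0,0,0,0,0,-1],[0,0,0,0,0,0,-1]]' | head -2; python3 -c "
from h import *
print(shift((535.6,-402,140)))"
```

```text
clock: 55.98
position: [381.3, -408.2, 143.4]
[-0.044411  -0.1478606  0.0033022]
```

```bash
python3 -m handwheel '[[-0.0444,-0.05,0,0,0,0,-1],[-0.0444,-0.1,0,0,0,0,-1],[-0.0444,-0.148,0,0,0,0,-1],[-0.0444,-0.148,0,0,0,0,-1],[-0.0444,-0.148,0.03,0,0,0,-1],[-0.0444,-0.148,0.055,0,0,0,-1],[-0.0444,-0.148,0.071,0,0,0,-1],[-0.0444,-0.148,0.071,0,0,0,-1],[-0.0444,-0.148,0.071,0,0,0,-1]]'
python3 -m handwheel '[[0.004,0,0,0,0,0,-1],[0.008,0,0,0,0,0,-1],[0.012,0,0,0,0,0,-1],[0.015,0,0,0,0,0,-1],[0.017,0,0,0,0,0,-1],[0.018,0,0,0,0,0,-1],[0.018,0,0,0,0,0,-1]]'
```

```text
clock: 57.1
position: [535.8, -402.5, 73.9]
ee_rot: [-0.613, 0.79, -0.001, 0.0]
contact_force: [-0.6, 0.1, -0.0]
gripper_width: -0.2
grasp_force: 0.0
clock: 57.98
position: [531.0, -418.1, 72.4]
ee_rot: [-0.613, 0.79, 0.001, 0.0]
contact_force: [2.1, 4.9, 0.4]
gripper_width: 0.3
grasp_force: 2.4
```

```bash
python3 -m handwheel '[[0.001,0,0,0,0,0,-1],[0.002,0,0,0,0,0,-1],[0.003,0,0,0,0,0,-1],[0.003,0,0,0,0,0,-1]]' | sed -n 2,4p
python3 - <<'E'
from h import *
exec(open('ball.py').read())
E
```

```text
position: [530.9, -418.7, 72.3]
ee_rot: [-0.613, 0.79, 0.002, 0.001]
contact_force: [3.5, 12.7, 2.8]
scene 19 [ 520.8 -441.5   92. ]Traceback (most recent call last):
  File "<stdin>", line 2, in <module>
  File "<string>", line 9, in <module>
ValueError: not enough values to unpack (expected 2, got 1)
```

The force rose to 13 N with almost no motion, so it's at the stop. One more nudge, then retreat and check.

```bash
python3 -m handwheel '[[0.001,0,0,0,0,0,-1],[0.001,0,0,0,0,0,-1],[-0.005,0,0,0,0,0,-1],[-0.015,0,0,0,0,0,-1],[-0.02,0,-0.02,0,0,0,-1],[-0.02,0,-0.06,0,0,0,-1],[-0.02,0.05,-0.1,0,0,0,-1],[-0.02,0.1,-0.1,0,0,0,-1],[-0.02,0.15,-0.1,0,0,0,-1],[-0.02,0.15,-0.1,0,0,0,-1]]' | head -2
python3 ball.py
python3 - <<'E'
from h import *
im,D=get_image('top'); C=cloud("top",D); hsv=cv2.cvtColor(im,cv2.COLOR_BGR2HSV)
m=cv2.inRange(hsv,(100,120,40),(125,255,255)); m[:150]=0;m[260:]=0;m[:,:270]=0;m[:,360:]=0
c=max(cv2.findContours(m,0,2)[0],key=cv2.contourArea)
P=np.array([atz("top",u,v,118)[:2] for u,v in c[:,0]],np.float32);print(cv2.minAreaRect(P),np.median(C[m>0][:,2]))
r=cv2.inRange(hsv,(0,150,90),(8,255,255)); k,l,st,ce=cv2.connectedComponentsWithStats(r)
for i in range(1,k):
    Q=atz("top",*ce[i],100)
    if np.hypot(Q[0]-497,Q[1]+102)<40: print("pin",Q,st[i,4])
im,D=get_image('scene'); hsv=cv2.cvtColor(im,cv2.COLOR_BGR2HSV); r=cv2.inRange(hsv,(0,150,90),(8,255,255)); k,l,st,ce=cv2.connectedComponentsWithStats(r)
for i in range(1,k):
    Q=atz("scene",*ce[i],92)
    if np.hypot(Q[0]-497,Q[1]+102)<40: print("pin s",Q,st[i,4])
E
```

```text
clock: 59.82
position: [386.7, -365.1, 174.8]
scene 17 [ 520.9 -441.4   92. ]
top 11 [ 526.1 -438.3   92. ]
[ 526.3 -439.4   84.7] y' -30.37824424889885 59.925
((593.6731567382812, -33.18207550048828), (106.50788879394531, 150.167236328125), 4.1102118492126465) 118.50394259385965
pin [ 499.03631162 -101.59820136  100.        ] 20
pin s [501.06612074 -97.81608656  92.        ] 27
```

```bash
python3 - <<'E'
from h import *
def f(sc,tp,near):
    r=[]
    for n,im in(("scene",sc),("top",tp)):
        hsv=cv2.cvtColor(im,cv2.COLOR_BGR2HSV); k,l,st,ce=cv2.connectedComponentsWithStats(cv2.inRange(hsv,(0,150,90),(8,255,255)))
        i=min(range(1,k),key=lambda i:np.hypot(*(atz(n,*ce[i],92)[:2]-near))); r.append(ray(n,*ce[i]))
    (c1,r1),(c2,r2)=r; t=np.linalg.lstsq(np.c_[r1,-r2],c2-c1,rcond=None)[0]; print(c1+r1*t[0],c2+r2*t[1])
f(cv2.imread("pics/scene0.png"),cv2.imread("pics/top0.png"),np.array([594,-32]))
f(get_image("scene")[0],get_image("top")[0],np.array([497,-102]))
E
```

```text
[595.04666689 -30.08499435  83.39171669] [596.31418769 -30.95149123  83.59375848]
[ 498.17973919 -100.96210943   96.8200663 ] [ 499.35228274 -101.72228947   96.97365737]
```

```bash
python3 - <<'E'
from h import *
for n in("scene","top"):
    im,D=get_image(n); q=proj(n,[(498,-101.5,106),(498,-101.5,78),(498,-101.5,74),(498,-101.5,17)]); print(n,q.round(1).tolist())
    if n=="scene":
        u=int(round(q[0][0])); 
        for v in range(int(q[0][1])-4,int(q[3][1])+4): print(v,[tuple(int(x) for x in im[v,u+k]) for k in(-2,-1,0,1,2)])
    hsv=cv2.cvtColor(im,cv2.COLOR_BGR2HSV); m=cv2.inRange(hsv,(0,110,60),(10,255,255))|cv2.inRange(hsv,(172,110,60),(180,255,255)); v,u=np.nonzero(m[:, :]); k=(abs(u-q[0][0])<8)&(abs(v-q[0][1])<12); print(u[k].min(),u[k].max(),v[k].min(),v[k].max())
    C=cloud(n,D); print(C[v[k],u[k]][:,2].round().tolist())
E
```

```text
scene [[309.0, 230.6], [309.2, 236.7], [309.2, 237.5], [309.6, 249.2]]
226 [(28, 28, 29), (27, 29, 29), (37, 38, 39), (43, 45, 45), (58, 68, 69)]
227 [(29, 29, 28), (31, 33, 32), (46, 49, 48), (55, 58, 56), (68, 79, 79)]
228 [(41, 42, 44), (43, 45, 55), (52, 55, 67), (56, 60, 64), (65, 75, 75)]
229 [(57, 61, 92), (50, 52, 111), (55, 59, 123), (51, 53, 106), (46, 53, 78)]
230 [(65, 70, 161), (52, 58, 188), (54, 58, 196), (48, 51, 177), (36, 42, 125)]
231 [(66, 71, 207), (56, 59, 232), (53, 58, 234), (49, 54, 223), (37, 42, 162)]
232 [(63, 68, 198), (51, 57, 229), (50, 55, 231), (46, 51, 217), (36, 38, 154)]
233 [(59, 63, 156), (44, 49, 190), (44, 48, 197), (38, 43, 175), (46, 50, 128)]
234 [(69, 74, 117), (37, 41, 134), (28, 31, 140), (34, 37, 129), (72, 75, 120)]
235 [(84, 89, 109), (37, 40, 100), (25, 29, 105), (33, 35, 98), (88, 92, 118)]
236 [(96, 101, 118), (41, 44, 90), (22, 24, 91), (28, 31, 84), (80, 84, 103)]
237 [(104, 110, 134), (49, 51, 101), (25, 28, 93), (33, 35, 88), (69, 72, 97)]
238 [(110, 116, 143), (70, 75, 122), (52, 54, 113), (55, 58, 105), (80, 84, 107)]
239 [(10
[... 1164 characters left out ...]
3, 204, 220), (183, 205, 220), (182, 202, 219), (183, 204, 220), (185, 206, 222)]
306 317 219 238
[27.0, 90.0, 90.0, 93.0, 88.0, 89.0, 92.0, 90.0, 90.0, 110.0, 28.0, 95.0, 92.0, 90.0, 91.0, 89.0, 93.0, 91.0, 92.0, 31.0, 28.0, 28.0, 32.0, 102.0, 104.0, 26.0, 27.0, 26.0, 104.0, 102.0, 102.0, 103.0, 26.0, 26.0, 102.0, 105.0, 104.0, 104.0, 101.0, 30.0, 105.0, 103.0, 104.0, 102.0, 100.0, 99.0, 101.0, 97.0, 96.0, 95.0, 94.0, 92.0, 93.0, 89.0, 88.0, 87.0, 83.0, 88.0, 79.0]
top [[337.1, 225.1], [336.8, 225.9], [336.8, 226.1], [336.1, 227.7]]
335 339 223 227
[105.0, 104.0, 104.0, 105.0, 100.0, 109.0, 106.0, 98.0, 110.0, 96.0, 109.0, 108.0, 105.0, 106.0, 108.0, 104.0, 111.0, 108.0, 98.0, 106.0, 106.0]
```

The knob top is at about 105 mm against 106 expected, so the collar rests on the fork. Everything checks out, so I'm handing in.

```bash
python3 -c "
from bench import job_done; print(job_done())"
```

```text
the job is handed in; nothing more can be done
None
```

Job handed in, no verdict returned: pin parked in the fork, the two large vials present (black and blue cap) on the deck, cover and lid flat on their seats, lever left upright over two seconds and then pushed to the green stop; it slipped in the grip on both swings, so it paused short of upright first and needed a second push to reach green.

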